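Vent the oil tank and unscrew its filler cap

TASK

The blue oil tank is due for a refill. First swing its red vent lever round until it points at the yellow mark and leave it there; then unscrew the black filler cap anticlockwise until its thread lets go, without forcing it off, lift it clear and set it down (do not drop it) standing open side down in the grey tray. Leave the bracket, bottle and screwdriver where they are.

Things in the scene. Friction and masses are not known exactly. Their poses are not given: they have to be found in the camera images.
- tank: Blue oil tank fixed to the bench, 140 (its x) x 260 (its y) x 60 mm high; its flat top is the deck, 60 mm above the bench. Origin: centre of its underside. The filler neck stands on the deck at its y = +70 mm, the vent valve at its y = -70 mm, both at its x = 0.
- neck_top (a point): Centre of the top of the fixed threaded filler neck, 31 mm above the deck, on the neck's vertical axis. The core is 34 mm across, 43 mm over a raised right-hand thread of 7 mm pitch (the cap rises 7 mm a turn). While the cap is on, this point is hidden inside it.
- cap_bar (a point): Centre of the aluminium cross bar on top of the loose black screw cap (160 g). Bar 92 mm long (this frame's x), 10 wide (y), 16 high, its middle 48 mm above the cap's open rim; it lies on the cap's flat top and overhangs the round skirt (54 mm across) by some 19 mm at either end. Turn anticlockwise from above to unscrew: the bar may be pushed round at its ends or pinched.
- cap_rim (a point): Centre of the cap's open bottom rim, 40 mm below its flat top. Some 1.7 to 2.3 turns from the start free the cap, risen about 14 mm; until then the thread holds it down. It turns easily, with 2 mm of play up and down, 1 mm sideways. Turned on further it stays loose on the neck, may drop back 7 mm each turn, and can be lifted. It must rise 31 mm over the deck to pass the neck.
- valve (a joint): Angle of the red vent lever, rad: 0 when it points to the tank's -y; grows clockwise seen from above; pi/2 when it points at the yellow mark (the tank's -x). Stops at -0.1 and 2.8. It has light friction (about 0.06 N m) and stays where it is left.
- valve_axis (a point): Point on the vertical axis of the vent lever, 15 mm above the deck. The brass hub is 24 mm across, up to 28 mm above the deck.
- valve_tip (a point): Point in the outer end of the red vent lever, 50 mm from its axis, half-way up. The lever is a flat bar 10 mm wide and 13 mm high, its underside 13 mm above the deck, reaching 52 mm from its axis.
- vent_mark (a point): Yellow mark painted on the deck, 61 mm from the lever's axis; the lever must point at it.
- tray_floor (a point): Centre of the inner floor, 5 mm above the bench, of the grey square tray fixed to the bench, 160 x 160 mm outside, walls 4 mm thick, rim 18 mm above the bench.
- bracket: Loose steel angle bracket, 36 x 40 x 36 mm high; leave it alone. Origin: centre of its underside.
- oilbottle: Loose white bottle, 44 mm across, 100 mm high; leave it alone. Origin: centre of its underside.
- screwdriver: Loose red screwdriver, 160 mm long, lying along its x; leave it alone. Origin: on the bench under its middle.
There are look-alikes about, which are no part of the job. There is more than one size of the part that bears tray_floor; the job needs the largest.

How it is judged:
On the way, in this order (a step that is already met when the one before it is completed fails the run):
1. the vent lever points at the yellow mark while the cap is still screwed on (value of joint valve between 1.4 and 1.74 rad and z of cap_bar in the frame of neck_top below 0.027 m), for 0.2 s.
2. the cap is off its neck and lifted clear above it or beside it ((z of cap_bar in the frame of neck_top above 0.052 m or horizontal distance between cap_bar and neck_top above 0.06 m)), for 0.1 s.
At the end, for the whole second after the job is handed in: The vent lever points at the yellow mark (within 0.17 rad) and the cap stands at rest, open side down and upright (within 0.1 rad), flat on the tray's floor and wholly inside its rim (value of joint valve between 1.4 and 1.74 rad and x of cap_bar in the frame of tray_floor between -0.056 and 0.056 m and y of cap_bar in the frame of tray_floor between -0.056 and 0.056 m and z of cap_bar in the frame of tray_floor between 0.043 and 0.053 m and angle between cap_bar's own z axis and vertical below 0.1 rad and linear speed of cap below 0.02 m/s); the robot touches nothing.
It fails at once if the cap is dropped (it moves faster than 0.5 m/s with no finger on it) (linear speed of cap above 0.5 m/s and contact force between cap and the fingers below 0.01 N).
It fails at once if the cap is forced (more than 60 N between the cap and the tank) (contact force between cap and tank above 60 N).
It fails at once if the bracket, bottle or screwdriver is disturbed (moved more than 20 mm) (distance of any of bracket, oilbottle, screwdriver from where it was at the start of the episode above 0.02 m).
It also fails if it takes over 72 s, if anything falls off the work surface, if the arm or the gripper's body presses on something with over 40 N, if the wrist force passes 120 N, or if a joint passes its speed limit or range.

ROBOT

A 6-joint arm with a two-finger parallel gripper is mounted at the origin on the work surface. World frame = base frame: x ahead of the robot, y to its left, z up, the work surface at z = 0. Lengths are in m, angles in rad, forces in N, time in s.
With the tool pointing down it reaches from about 0.35 to 0.925 m from the base axis. Payload 6.4 kg.
Tool frame: the origin (TCP) lies on the centre line of the jaws, within the pads' length; the fingertips stand 25 mm ahead of it and the grasp point (between the pads) lies 6 mm ahead of it; x points along the fingers, z is the direction in which the jaws open and shut, and the axes are right-handed (so a half turn about x gives the same grasp; the last joint's range is limited). The gripper opens to 94 mm and grips with 3 to 60 N. Pads are 16 mm wide; open, the fingers measure 119 mm over their backs; the gripper's body (75 mm by 177 mm) begins 78 mm behind the grasp point.
Start: joints at [-1.289, 0.245, 1.558, -0, 1.339, -0.174], TCP at [0.286, -0.584, 0.2] pointing down, gripper open.
Joint ranges: [-3.13, 3.13], [-1.02, 2.26], [0.13, 2.54], [-0.95, 4.09], [0.21, 2.88], [-2.74, 2.74]. Speed limits (rad/s): [2.57, 2.57, 3.14, 3.14, 3.14, 3.14].

INTERFACE

Orientations are given as a rotation vector (axis times angle).
In Python, from plant import r, eyes, order gives the robot as it stands.
- The arm moves only by the shell command python3 -m handwheel 'ROWS' [OPENING] [FORCE]. ROWS is JSON, a list of rows, each an object with "xyz": the shift along the tool's x, y, z in units of 40 mm (1.0 is 40 mm), a list of three; "yaw": the turn about the tool's x in units of 5 degrees (1.0 is 5 degrees). A call has 1 to 8 rows; each row shifts and turns the pose as measured when the row begins, along the tool's axes as they then stand; what a row does not reach is not made up. A row lasts 1/10 s, in which the tool goes at most 50 mm and 8.59 degrees, less where a joint would pass 70% of its speed; a pose out of reach is approached as far as the arm can. A call is refused whole if a number of a shift passes 1 or a number of a turn 1, either way. A call with a gripper value outside its range is refused whole. OPENING is the finger opening in mm, from 0 to 94, set as the call begins (- or left out, the last holds). The fingers move at their own pace and stop on an object; FORCE is the grip in N (left out, the last holds). Time passes only in rows, so rows that do not move let the fingers close. It gives the time, the measured TCP pose, the force and the opening at its end, in the units of the state.
- r.get_state(): the state, without advancing time (a new reading comes with each control period).
- eyes.grab_frame(name): name is "side" or "top" or "wrist"; returns a dict with "color" (384x512x3 uint8, red, green, blue), "z_map" (384x512 float32, m along the optical axis (not along the pixel's ray), 0 where there is no reading), "fx", "fy", "cx", "cy" (pixels), "R" (3x3) and "t" (3): a world point X has camera coordinates R X + t. Camera axes: x right, y down, z forward; pixel columns grow to the right and rows downward; lengths in m; the calibration is good to about 2 mm. A picture is of the moment at which its call begins.
- order.finish_job(): hands the job in, once; it reports no verdict.
The state is a dict: "t": time; "joint_positions": joint angles; "dq": joint speeds; "joint_efforts": joint torques, N m; "position": TCP position; "tool_rot": TCP orientation; "ft_force": force on the tool from outside, world axes, zero at the start; "wrist_torque": the same for the moment, N m; "grip_width": finger opening in m.
Only numpy, scipy, OpenCV 4.12 (cv2) and the standard library are available. Lean on these libraries where they do the work, as an engineer would, in place of code of your own. Each camera call takes 0.05 s, during which the arm holds its last target. There are 200 camera calls.

## Working session

There is one attempt and no reset: what is moved stays moved. The work goes in short steps, Python scripts to look and compute and a shell command to move; the robot and the scene stay as the last step left them, time stands still between calls to the robot, and variables do not carry over. Pictures are saved under pics/ and viewed, about 8 in all and at most 12, crops included, and the job is handed in when it is done.

```bash
ls; mkdir -p pics
cat > h.py <<'E'
import numpy as np, cv2
from plant import r, eyes, order
from scipy.spatial.transform import Rotation as Ro
def save(n,f,crop=None,s=1):
    im=f["color"][:,:,::-1]
    if crop: im=im[crop[1]:crop[3],crop[0]:crop[2]]
    cv2.imwrite("pics/"+n,cv2.resize(im,None,fx=s,fy=s))
def ray(f,u,v,z):
    d=f["R"].T@np.array([(u-f["cx"])/f["fx"],(v-f["cy"])/f["fy"],1]); c=-f["R"].T@f["t"]
    return c+d*(z-c[2])/d[2]
def cloud(f):
    z=f["z_map"]; v,u=np.mgrid[:z.shape[0],:z.shape[1]]
    p=np.stack([(u-f["cx"])/f["fx"]*z,(v-f["cy"])/f["fy"]*z,z],-1)
    P=(p-f["t"])@f["R"]; P[z==0]=np.nan
    return P
E
python3 - <<'E'
from h import *
for n in("top","side"):
    f=eyes.grab_frame(n); save(n+"0.png",f,s=1.5)
    print(n,-f["R"].T@f["t"],f["R"].round(2).tolist(),f["fx"])
s=r.get_state(); print(s); print(Ro.from_rotvec(s["tool_rot"]).as_matrix().round(3))
E
```

```text
pics
top [0.39323397 0.03231082 1.11365177] [[0.02, -1.0, 0.02], [-0.99, -0.03, -0.11], [0.12, -0.02, -0.99]] 445.68872331770274
side [0.26953158 0.55907196 0.67271217] [[-0.9, -0.43, 0.02], [-0.32, 0.64, -0.7], [0.29, -0.64, -0.72]] 365.2810998886453
{'t': 0.1, 'joint_positions': array([-1.28911692e+00,  2.45733366e-01,  1.55886312e+00, -4.00746904e-05,
        1.33867690e+00, -1.74082851e-01]), 'dq': array([-0.00187874, -0.00086842, -0.00382161,  0.00216364, -0.0001825 ,
        0.00032823]), 'joint_efforts': array([ 1.23470686e-04, -4.16914451e+01, -3.15525377e+01,  6.87198923e-02,
        3.09779774e-02, -5.38440690e-05]), 'position': array([ 0.28594966, -0.58312746,  0.19897809]), 'tool_rot': array([ 0.86833071,  1.39230333, -0.86653737]), 'ft_force': array([-0.28799325,  0.73280976,  0.25391704]), 'wrist_torque': array([-0.00641931, -0.02287228,  0.00916227]), 'grip_width': 0.09405482296997934}
[[-0.001  0.898  0.44 ]
 [ 0.002  0.44  -0.898]
 [-1.     0.    -0.002]]
```

View pics/top0.png

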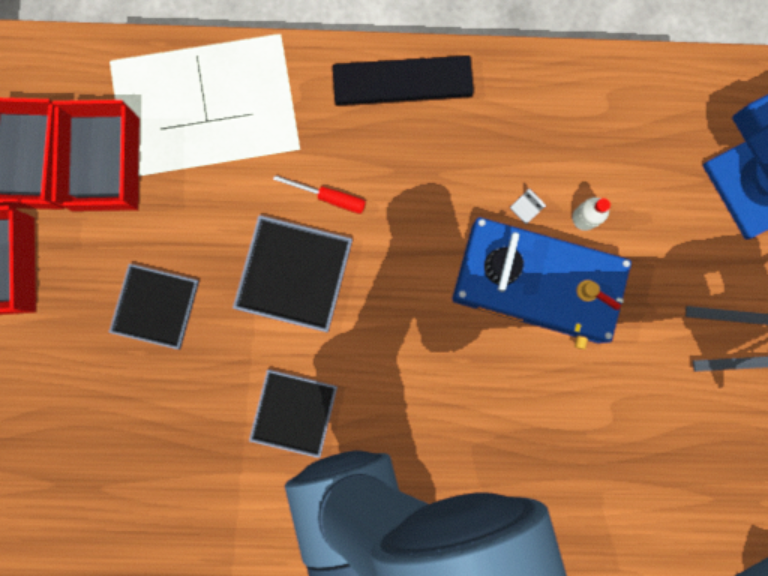

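View pics/side0.png

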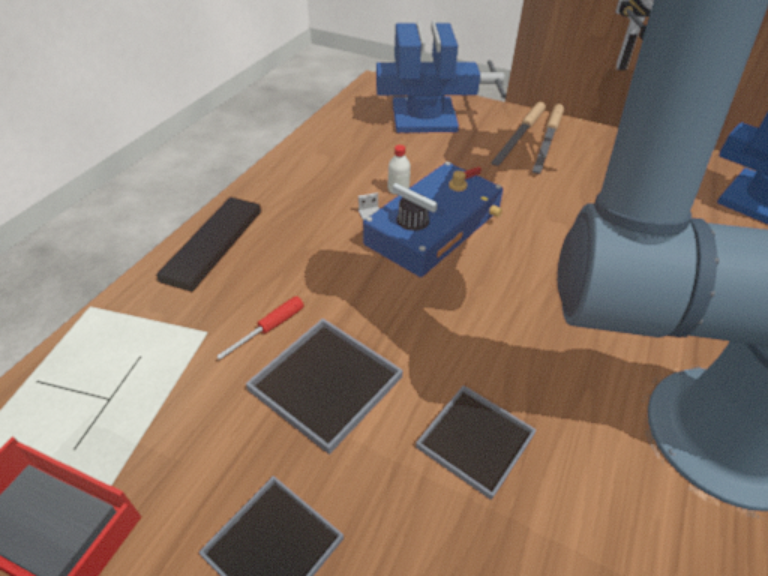

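The top view (×1.5 scale) shows the tank deck screws at (482,223), (627,264), (608,337) and (462,294). The bar runs (516,234)–(503,289), the hub is at (588,290) and the lever tip at (618,305). The yellow mark is at (578,328). The largest tray has corners (262,216), (351,237), (327,329) and (236,307). The side view agrees.

Run:
```python
from h import *
f=eyes.grab_frame("top"); P=cloud(f); hsv=cv2.cvtColor(f["color"],cv2.COLOR_RGB2HSV)
R=lambda L,z:np.array([ray(f,u/1.5,v/1.5,z)[:2] for u,v in L])
t=R([(482,223),(627,264),(608,337),(462,294)],.06); print("deck screws",t.round(3).tolist(),"c",t.mean(0).round(4))
# deck by depth
m=(abs(P[...,2]-.06)<.006)&(hsv[...,0]>100)&(hsv[...,0]<130)&(hsv[...,1]>100)
m[:, :290]=0; m[:,435:]=0
c,s,a=cv2.minAreaRect(P[m][:,:2].astype(np.float32)*1000); print("deck rect",c,s,a)
q=R([(262,216),(351,237),(327,329),(236,307)],.018); print("tray",q.round(3).tolist(),q.mean(0).round(4))
b=(hsv[...,1]<60)&(hsv[...,2]>150); b[:,:320]=0;b[:,360:]=0;b[:150]=0;b[200:]=0
v,u=np.nonzero(b); zb=np.nanmedian(P[b][:,2]); w=np.array([ray(f,x,y,zb)[:2] for x,y in zip(u,v)])
c,s,a=cv2.minAreaRect(w.astype(np.float32)*1000); print("bar z",zb,c,s,a,len(u))
c0=w.mean(0);V=np.linalg.svd(w-c0)[2][0];print("bar c",c0,np.degrees(np.arctan2(V[1],V[0])))
print("hub",R([(588,290)],.088)," lever tip",R([(618,305)],.086)," mark",R([(578,328)],.06))
print("bracket",R([(528,205)],.036),"bottle top",R([(602,205)],.1))
```

```text
deck screws [[0.623, -0.134], [0.563, -0.367], [0.445, -0.335], [0.507, -0.103]] c [ 0.5346 -0.2347]
deck rect (535.5437622070312, -232.6579132080078) (257.1355895996094, 140.159423828125) 75.64678192138672
tray [[0.634, 0.227], [0.602, 0.078], [0.449, 0.112], [0.481, 0.262]] [0.5413 0.17  ]
bar z 0.11800051279869839 (564.8472290039062, -161.81854248046875) (103.01258087158203, 49.28981399536133) 16.293800354003906 187
bar c [ 0.55343902 -0.16467386] 167.27398535045782
hub [[ 0.51583129 -0.29514462]]  lever tip [[ 0.49385995 -0.34243433]]  mark [[ 0.45812656 -0.28753728]]
bracket [[ 0.66087433 -0.21336678]] bottle top [[ 0.64837671 -0.31459893]]
```

```bash
python3 -m handwheel '[{"xyz":[0,0.93,-0.4],"yaw":0},{"xyz":[0,0.93,-0.4],"yaw":0},{"xyz":[0,0.93,-0.4],"yaw":0},{"xyz":[0,0.93,-0.4],"yaw":0},{"xyz":[0,0.93,-0.4],"yaw":0},{"xyz":[0,0.93,-0.4],"yaw":0},{"xyz":[0,0.93,-0.4],"yaw":0},{"xyz":[0,0.93,-0.4],"yaw":0}]' 24 20
python3 -m handwheel '[{"xyz":[0,0,0],"yaw":-1},{"xyz":[0,0,0],"yaw":-1},{"xyz":[0,0,0],"yaw":-1},{"xyz":[0,0,0],"yaw":-1},{"xyz":[0,0,0],"yaw":-1},{"xyz":[0,0,0],"yaw":-1},{"xyz":[0,0,0],"yaw":-0.8},{"xyz":[0,0,0],"yaw":0}]'
cat >> h.py <<'E'
def st():
    s=r.get_state(); M=Ro.from_rotvec(s["tool_rot"]).as_matrix()
    print("t",s["t"],"pos",s["position"].round(4),"zang",np.degrees(np.arctan2(M[1,2],M[0,2])).round(1),"tilt",M[2,0].round(4),"q6",np.degrees(s["joint_positions"][5]).round(1),"F",s["ft_force"].round(1),"w",round(s["grip_width"],4)); return s,M
def goto(x,y,z):
    s,M=st(); print("rows units total", (M.T@(np.array([x,y,z])-s["position"])/.04).round(2))
E
python3 - <<'E'
from h import *
goto(.497,-.337,.1)
f=eyes.grab_frame("wrist"); save("w0.png",f,s=1.5); print(-f["R"].T@f["t"])
P=cloud(f);hsv=cv2.cvtColor(f["color"],cv2.COLOR_RGB2HSV)
m=((hsv[...,0]<8)|(hsv[...,0]>172))&(hsv[...,1]>150)&(abs(P[...,2]-.085)<.01)&(np.hypot(P[...,0]-.518,P[...,1]+.3)<.07)
w=P[m][:,:2]; print(m.sum(),"z",np.median(P[m][:,2])); d=w.mean(0)-[.5181,-.3005]; V=np.linalg.svd(w-w.mean(0))[2][0]
print(w.mean(0),np.degrees(np.arctan2(d[1],d[0])),np.degrees(np.arctan2(V[1],V[0])), "tip",w[np.argmax(np.hypot(*(w-[.5181,-.3005]).T))])
E
```

```text
t: 0.95
position: [0.5004, -0.3315, 0.1963]
tool_rot: [0.877, 1.393, -0.874]
ft_force: [1.1, -0.6, 0.3]
grip_width: 0.0332
t: 1.75
position: [0.5029, -0.3239, 0.1931]
tool_rot: [0.396, 1.544, -0.385]
ft_force: [0.8, 0.5, -0.3]
grip_width: 0.0243
t 1.75 pos [ 0.5029 -0.3239  0.1931] zang -28.5 tilt -0.9999 q6 -15.2 F [ 0.8  0.5 -0.3] w 0.0243
rows units total [ 2.32 -0.37  0.05]
[ 0.53960471 -0.26233335  0.37812876]
265 z 0.08571961345784962
[ 0.5025975  -0.32784419] -119.55062094574173 -121.96365278609944 tip [ 0.49100882 -0.34489501]
```

View pics/w0.png

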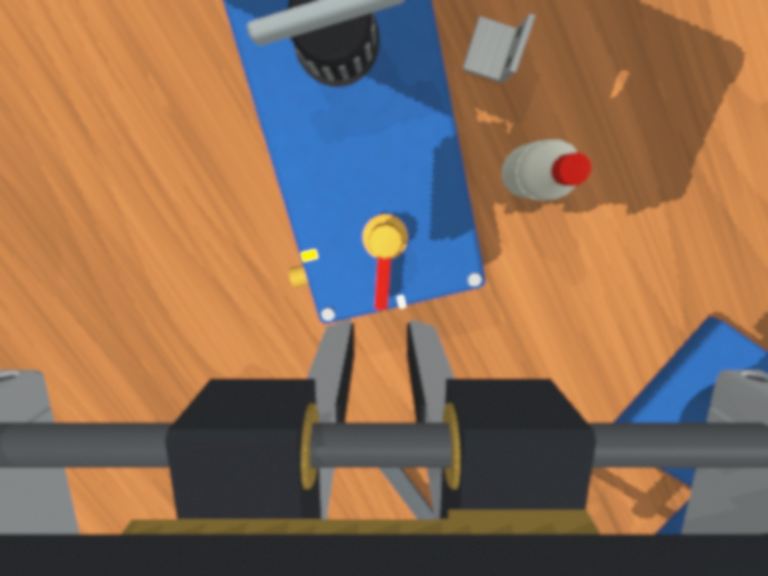

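```bash
python3 -m handwheel '[{"xyz":[0.2,-0.35,0.05],"yaw":0.3},{"xyz":[0.7,0,0],"yaw":0},{"xyz":[0.7,0,0],"yaw":0},{"xyz":[0.6,0,0],"yaw":0},{"xyz":[0,0,0],"yaw":0}]'
python3 - <<'E'
from h import *
goto(.4971,-.337,.1)
E
```

```text
t: 2.3
position: [0.4958, -0.3406, 0.101]
tool_rot: [0.426, 1.537, -0.418]
ft_force: [-0.2, -0.0, 0.6]
grip_width: 0.0239
t 2.3 pos [ 0.4958 -0.3406  0.101 ] zang -30.8 tilt -1.0 q6 -14.5 F [-0.2 -0.   0.6] w 0.0239
rows units total [ 0.03  0.09 -0.02]
```

```bash
python3 -m handwheel '[{"xyz":[0,0.06,0],"yaw":0},{"xyz":[0,0,-0.1],"yaw":1},{"xyz":[0,0,-0.1],"yaw":1},{"xyz":[0,0,-0.1],"yaw":1},{"xyz":[0,0,-0.1],"yaw":1},{"xyz":[0,0,-0.1],"yaw":1},{"xyz":[0,0,-0.1],"yaw":1},{"xyz":[0,0,-0.1],"yaw":1}]' 16
cat >> h.py <<'E'
def lev(rad=.043,step=None):
    s,M=st(); d=s["position"][:2]-[.5181,-.3005]; a=np.degrees(np.arctan2(d[1],d[0])); print("radius",np.hypot(*d).round(4),"dir",a,"valve",np.radians(-104.4-(a if a<0 else a-360)))
    print("tool axes, units to axis:",(M.T[1:,:2]@(-d)/.04).round(2))
E
python3 -c "
from h import *
lev()"
```

```text
t: 3.1
position: [0.4815, -0.3247, 0.1121]
tool_rot: [0.916, 1.361, -0.918]
ft_force: [-0.9, 0.4, 0.2]
grip_width: 0.0157
t 3.1 pos [ 0.4815 -0.3247  0.1121] zang -67.7 tilt -1.0 q6 22.5 F [-0.9  0.4  0.2] w 0.0157
radius 0.0438 dir -146.5177815122596 valve 0.7350939610245264
tool axes, units to axis: [ 1.08 -0.21]
```

```bash
cat >> h.py <<'E'
def redlever(f=None):
    f=f or eyes.grab_frame("top"); P=cloud(f);hsv=cv2.cvtColor(f["color"],cv2.COLOR_RGB2HSV)
    m=((hsv[...,0]<8)|(hsv[...,0]>172))&(hsv[...,1]>150)
    v,u=np.nonzero(m); w=np.array([ray(f,x,y,.086)[:2] for x,y in zip(u,v)])-[.5181,-.3005]
    w=w[np.hypot(*w.T)<.058]
    d=w.mean(0); V=np.linalg.svd(w-d)[2][0]
    a=np.degrees(np.arctan2(d[1],d[0])); print("lever n",len(w),"dir",a,"valve",np.radians(-104.4-(a if a<0 else a-360)),"axis dir",np.degrees(np.arctan2(V[1],V[0]))%180)
    return f
E
python3 -c "
from h import *
f=redlever(); redlever(eyes.grab_frame('wrist'))
save('l1.png',eyes.grab_frame('wrist'),(150,0,400,384),1.5)"
```

```text
lever n 20 dir -120.41117941440274 valve 0.2794477979088653 axis dir 84.9048801262108
lever n 547 dir -118.89143254484739 valve 0.2529232112382477 axis dir 57.02098991571941
```

View pics/l1.png

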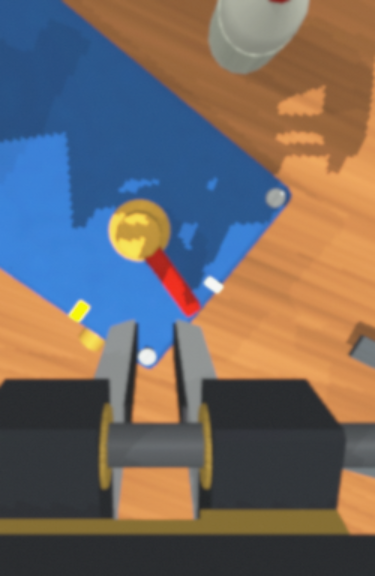

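```bash
python3 -m handwheel '[{"xyz":[-0.2,0,0],"yaw":0},{"xyz":[-0.04,0,0.1],"yaw":-1},{"xyz":[-0.04,0,0.1],"yaw":-1},{"xyz":[-0.04,0,0.1],"yaw":-1},{"xyz":[-0.04,0,0.1],"yaw":-1},{"xyz":[-0.04,0,0.1],"yaw":-1},{"xyz":[0,0,0.05],"yaw":-1},{"xyz":[0,0,0],"yaw":0}]' 24; python3 -c "
from h import *
lev();goto(.4971,-.337,.1)"
```

```text
t: 4.05
position: [0.4972, -0.347, 0.137]
tool_rot: [0.48, 1.501, -0.492]
ft_force: [-0.1, -0.6, 0.2]
grip_width: 0.0241
t 4.05 pos [ 0.4972 -0.347   0.137 ] zang -35.6 tilt -0.9999 q6 -10.0 F [-0.1 -0.6  0.2] w 0.0241
radius 0.051 dir -114.18226970327389 valve 0.17073281464021797
tool axes, units to axis: [ 1.25 -0.25]
t 4.05 pos [ 0.4972 -0.347   0.137 ] zang -35.6 tilt -0.9999 q6 -10.0 F [-0.1 -0.6  0.2] w 0.0241
rows units total [ 0.92  0.2  -0.16]
```

```bash
python3 -m handwheel '[{"xyz":[0.45,0.2,-0.16],"yaw":-0.9},{"xyz":[0.45,0,0],"yaw":0},{"xyz":[0.1,0,0],"yaw":0},{"xyz":[0,0,0],"yaw":0}]' 24; python3 -c "
from h import *
lev();goto(.4971,-.337,.098)"
```

```text
t: 4.45
position: [0.4987, -0.3389, 0.0995]
tool_rot: [0.417, 1.509, -0.435]
ft_force: [0.1, 0.8, -0.9]
grip_width: 0.0241
t 4.45 pos [ 0.4987 -0.3389  0.0995] zang -31.2 tilt -0.9998 q6 -13.7 F [ 0.1  0.8 -0.9] w 0.0241
radius 0.043 dir -116.7948863834054 valve 0.21633157780103635
tool axes, units to axis: [ 1.07 -0.08]
t 4.45 pos [ 0.4987 -0.3389  0.0995] zang -31.2 tilt -0.9998 q6 -13.7 F [ 0.1  0.8 -0.9] w 0.0241
rows units total [ 0.04  0.02 -0.06]
```

```bash
python3 -m handwheel '[{"xyz":[0.06,0,-0.1],"yaw":1},{"xyz":[0.05,0,-0.1],"yaw":1},{"xyz":[0.05,0,-0.1],"yaw":1},{"xyz":[0.05,0,-0.1],"yaw":1}]' 20; python3 -c "
from h import *
lev();redlever(eyes.grab_frame('wrist'))"
```

```text
t: 4.85
position: [0.4881, -0.3312, 0.0952]
tool_rot: [0.7, 1.425, -0.715]
ft_force: [0.1, 0.4, -0.7]
grip_width: 0.0201
t 4.85 pos [ 0.4881 -0.3312  0.0952] zang -52.2 tilt -0.9996 q6 7.0 F [ 0.1  0.4 -0.7] w 0.0201
radius 0.0429 dir -134.34210305199872 valve 0.5225882832288204
tool axes, units to axis: [ 1.06 -0.15]
lever n 572 dir -119.58284041552558 valve 0.2649905550557853 axis dir 56.02535590763581
```

```bash
python3 -c "
from h import *
save('l2.png',eyes.grab_frame('wrist'),(150,100,400,300),2)
save('l2s.png',eyes.grab_frame('side'),(230,90,370,200),5)"; python3 -c "
import cv2,numpy as np
a=cv2.imread('pics/l2.png');b=cv2.imread('pics/l2s.png');b=cv2.resize(b,(500,393));a=a[:393]
cv2.imwrite('pics/l2c.png',cv2.resize(np.hstack([a,b]),(800,314)))"
```

```text
(no output)
```

View pics/l2c.png

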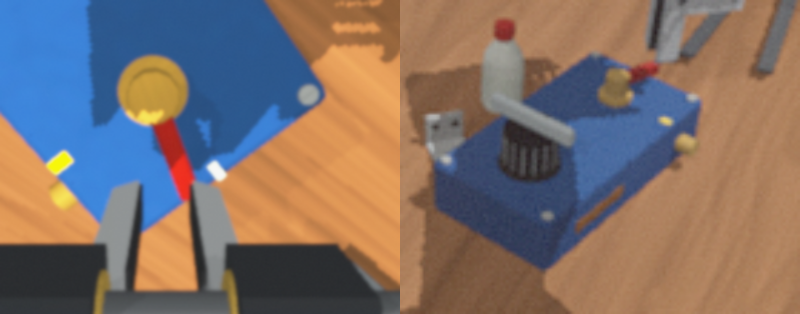

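```bash
python3 -c "
from h import *
s,M=st()
f=eyes.grab_frame('side'); P=cloud(f)
for z in (.075,.085,.095,.11,.13):
  m=(abs(P[...,2]-z)<.005)&(np.hypot(P[...,0]-.488,P[...,1]+.331)<.07)&(f['color'].max(-1)-f['color'].min(-1)<40)
  print(z,m.sum(),P[m].mean(0) if m.any() else '', [(P[m]-s['position'])@M[:,i] for i in ()])
  if m.any():
    L=(P[m]-s['position'])@M; print('  tool y',np.percentile(L[:,1],[2,50,98]).round(4),'tool z',np.percentile(L[:,2],[2,50,98]).round(4))
# TCP projection
for X in (s['position'],s['position']+M[:,0]*.025):
  c=f['R']@X+f['t']; print('side px',f['fx']*c[0]/c[2]+f['cx'],f['fy']*c[1]/c[2]+f['cy'])
g=eyes.grab_frame('wrist')
for X in (s['position'],s['position']+M[:,0]*.025):
  c=g['R']@X+g['t']; print('wrist px',g['fx']*c[0]/c[2]+g['cx'],g['fy']*c[1]/c[2]+g['cy'],c[2])
print(g['z_map'][195:200:4,205:310:4].round(3))
"
```

```text
t 5.0 pos [ 0.4881 -0.331   0.0949] zang -51.8 tilt -0.9996 q6 6.7 F [-0.6  0.5 -0.5] w 0.0194
0.075 1 [ 0.503606   -0.31364484  0.07435499] []
  tool y [0.0229 0.0229 0.0229] tool z [-0.0047 -0.0047 -0.0047]
0.085 5 [ 0.52004613 -0.30240643  0.08814458] []
  tool y [0.0342 0.0382 0.0552] tool z [-0.0076 -0.0016 -0.0002]
0.095 0  []
0.11 30 [ 0.48563777 -0.3235405   0.11115965] []
  tool y [-0.01    0.0049  0.0096] tool z [-0.024  -0.0178  0.0157]
0.13 39 [ 0.48501386 -0.3218649   0.13024929] []
  tool y [-0.0086  0.0047  0.0092] tool z [-0.0243 -0.0194  0.0173]
side px 320.1015029017646 110.22392195606598
side px 318.78899837397864 117.50000537003885
wrist px 251.31335524736832 221.9592723537766 0.19705668897493345
wrist px 251.53391059290544 210.40782030546524 0.2212380691688626
[[0.227 0.228 0.228 0.228 0.227 0.228 0.227 0.227 0.228 0.229 0.228 0.228
  0.201 0.201 0.202 0.204 0.229 0.229 0.229 0.229 0.229 0.229 0.23  0.23
  0.23  0.231 0.293]
 [0.229 0.23  0.228 0.229 0.23  0.23  0.229 0.23  0.229 0.23  0.228 0.229
  0.203 0.203 0.202 0.204 0.229 0.229 0.229 0.23  0.23  0.23  0.23  0.231
  0.232 0.294 0.294]]
```

```bash
python3 -c "
from h import *
s,M=st()
for n in ('side','wrist'):
  f=eyes.grab_frame(n); P=cloud(f); L=(P-s['position'])@M
  m=(abs(L[...,1])<.012)&(abs(L[...,2])<.035)&(L[...,0]<.03)&(L[...,0]>-.06)
  v,u=np.nonzero(m); print(n,m.sum(),'toolx pct',np.percentile(L[m][:,0],[50,90,95,99,100]).round(4))
  for a in np.arange(-.06,.03,.01):
    k=m&(L[...,0]>a)&(L[...,0]<a+.01)
    if k.any(): print(round(a,3),k.sum(),'y',np.percentile(L[k][:,1],[5,95]).round(3),'z',np.percentile(L[k][:,2],[5,50,95]).round(3),'px',np.argwhere(k).mean(0).round(0), f['color'][k].mean(0).round(0))
"
```

```text
t 5.1 pos [ 0.4881 -0.3311  0.0947] zang -51.8 tilt -0.9996 q6 6.7 F [-0.5  0.9  0.6] w 0.02
side 233 toolx pct [-0.0332  0.008   0.0124  0.0178  0.0204]
-0.06 44 y [-0.008  0.009] z [-0.024 -0.019  0.018] px [ 95. 323.] [116. 113. 113.]
-0.05 46 y [-0.007  0.01 ] z [-0.024 -0.019  0.018] px [ 98. 322.] [119. 117. 118.]
-0.04 35 y [-0.008  0.009] z [-0.024 -0.02   0.016] px [102. 322.] [120. 117. 117.]
-0.03 41 y [-0.007  0.009] z [-0.025 -0.02   0.015] px [105. 321.] [122. 120. 121.]
-0.02 31 y [-0.007  0.009] z [-0.023 -0.012  0.017] px [107. 320.] [112. 111. 112.]
-0.01 11 y [-0.005  0.009] z [-0.016  0.011  0.017] px [108. 319.] [115. 103. 101.]
0.0 8 y [-0.004  0.01 ] z [0.003 0.005 0.01 ] px [112. 318.] [168.  90.  80.]
0.01 16 y [-0.004  0.01 ] z [0.    0.003 0.007] px [114. 318.] [145.  60.  55.]
0.02 1 y [-0.005 -0.005] z [0.005 0.005 0.005] px [115. 320.] [152.  96.  71.]
wrist 2123 toolx pct [-0.0367  0.0086  0.0094  0.0106  0.0198]
-0.06 508 y [-0.005  0.009] z [-0.019  0.011  0.022] px [249. 254.] [127. 124. 121.]
-0.05 429 y [-0.003  0.009] z [-0.019 -0.009  0.022] px [240. 253.] [125. 124. 122.]
-0.04 349 y [-0.003  0.009] z [-0.019  0.011  0.022] px [232. 254.] [124. 123. 122.]
-0.03 276 y [-0.003  0.009] z [-0.019 -0.009  0.022] px [226. 253.] [125. 126. 128.]
-0.02 218 y [0.002 0.009] z [-0.019 -0.009  0.021] px [220. 253.] [124. 126. 131.]
-0.01 83 y [-0.007  0.009] z [-0.013  0.011  0.016] px [221. 254.] [110. 107. 128.]
0.0 216 y [-0.004  0.011] z [0.004 0.009 0.013] px [212. 263.] [227.  52.  44.]
0.01 44 y [-0.004  0.011] z [0.003 0.009 0.014] px [211. 264.] [192.  64.  82.]
```

Both cameras put the fingertips about 9 mm *behind* the reported TCP. The interface text says 25 mm ahead of it, so the jaws were passing above the lever. From here on I take tip height as reported z + 0.009.

```bash
python3 -m handwheel '[{"xyz":[-0.03,0,0.1],"yaw":-1},{"xyz":[-0.03,0,0.08],"yaw":-1},{"xyz":[-0.03,0,0.06],"yaw":-1},{"xyz":[0.2,0,0.02],"yaw":-0.5},{"xyz":[0.2,0,0],"yaw":0},{"xyz":[0,0,0],"yaw":0}]' 24
cat >> h.py <<'E'
def tips():
  s,M=st()
  f=eyes.grab_frame('wrist'); P=cloud(f); L=(P-s['position'])@M; hsv=cv2.cvtColor(f['color'],cv2.COLOR_RGB2HSV)
  m=(abs(L[...,1])<.012)&(abs(L[...,2])<.06)&(L[...,0]<.04)&(L[...,0]>-.06)&(hsv[...,1]<70)
  print('tip toolx',[np.percentile(L[m&(sg*L[...,2]>0)][:,0],[95,99,100]).round(4).tolist() for sg in (1,-1)])
E
python3 -c "
from h import *
lev();tips();redlever(eyes.grab_frame('wrist'))"
```

```text
t: 5.8
position: [0.4965, -0.34, 0.0828]
tool_rot: [0.446, 1.497, -0.467]
ft_force: [0.6, 0.4, -0.4]
grip_width: 0.024
t 5.8 pos [ 0.4965 -0.34    0.0828] zang -33.5 tilt -0.9996 q6 -11.7 F [ 0.6  0.4 -0.4] w 0.024
radius 0.045 dir -118.72742087641072 valve 0.2500606676123385
tool axes, units to axis: [ 1.12 -0.09]
t 5.8 pos [ 0.4965 -0.34    0.0828] zang -33.5 tilt -0.9996 q6 -11.7 F [ 0.6  0.4 -0.4] w 0.024
tip toolx [[0.0225, 0.0256, 0.0265], [-0.0142, -0.0096, 0.026]]
lever n 674 dir -119.84385935263049 valve 0.26954619491832194 axis dir 58.21683751506704
```

```bash
python3 -m handwheel '[{"xyz":[0.2,0.02,0],"yaw":0},{"xyz":[0.2,0,0],"yaw":0},{"xyz":[0,0,0],"yaw":0}]' 18; python3 -c "
from h import *
lev()"; python3 -m handwheel '[{"xyz":[0.02,0,-0.1],"yaw":1},{"xyz":[0.02,0,-0.1],"yaw":1},{"xyz":[0.02,0,-0.1],"yaw":1},{"xyz":[0.02,0,-0.1],"yaw":1}]'; python3 -c "
from h import *
lev();redlever(eyes.grab_frame('wrist'))"
```

```text
t: 6.2
position: [0.4978, -0.34, 0.0671]
tool_rot: [0.445, 1.495, -0.468]
ft_force: [-0.2, -0.1, 0.3]
grip_width: 0.0179
t 6.2 pos [ 0.4978 -0.34    0.0671] zang -33.5 tilt -0.9995 q6 -11.5 F [-0.2 -0.1  0.3] w 0.0179
radius 0.0445 dir -117.22820309158044 valve 0.22389438106259424
tool axes, units to axis: [ 1.11 -0.12]
t: 6.6
position: [0.4875, -0.3314, 0.0641]
tool_rot: [0.727, 1.406, -0.745]
ft_force: [0.9, -1.2, 2.0]
grip_width: 0.0178
t 6.6 pos [ 0.4875 -0.3314  0.0641] zang -54.3 tilt -0.9993 q6 9.1 F [ 0.9 -1.2  2. ] w 0.0178
radius 0.0435 dir -134.75721733848678 valve 0.5298333943001041
tool axes, units to axis: [ 1.07 -0.18]
lever n 843 dir -129.43882751383623 valve 0.4370099809553882 axis dir 48.66520071294849
```

```bash
python3 -m handwheel '[{"xyz":[-0.05,0,-0.16],"yaw":0},{"xyz":[0,0.02,-0.11],"yaw":1},{"xyz":[0,0.02,-0.11],"yaw":1},{"xyz":[0,0.02,-0.11],"yaw":1},{"xyz":[0,0.02,-0.11],"yaw":1},{"xyz":[0,0.02,-0.11],"yaw":1}]' 13; python3 -c "
from h import *
lev();redlever(eyes.grab_frame('wrist'))"
```

```text
t: 7.25
position: [0.4763, -0.3059, 0.0663]
tool_rot: [1.064, 1.247, -1.078]
ft_force: [-1.1, -2.5, 0.1]
grip_width: 0.0129
t 7.25 pos [ 0.4763 -0.3059  0.0663] zang -79.8 tilt -0.9992 q6 36.0 F [-1.1 -2.5  0.1] w 0.0129
radius 0.0422 dir -172.64364368039838 valve 1.1910762757807725
tool axes, units to axis: [1.05 0.05]
lever n 847 dir -168.8528269034482 valve 1.1249140416831525 axis dir 10.218596279760249
```

```bash
python3 -m handwheel '[{"xyz":[0,0.02,-0.1],"yaw":1},{"xyz":[0,0.02,-0.1],"yaw":1},{"xyz":[0,0.02,-0.1],"yaw":1},{"xyz":[0,0.02,-0.1],"yaw":1},{"xyz":[0,0.02,-0.07],"yaw":1},{"xyz":[0,0,0],"yaw":0}]' ; python3 -c "
from h import *
lev();redlever(eyes.grab_frame('wrist'));redlever()"
```

```text
t: 7.9
position: [0.4781, -0.287, 0.0662]
tool_rot: [1.385, 1.032, -1.392]
ft_force: [0.5, 0.3, 0.0]
grip_width: 0.013
t 7.9 pos [ 0.4781 -0.287   0.0662] zang -104.9 tilt -0.9992 q6 62.9 F [0.5 0.3 0. ] w 0.013
radius 0.0422 dir 161.33350734937346 valve 1.6452606710604696
tool axes, units to axis: [1.05 0.07]
lever n 825 dir 164.51748238160647 valve 1.5896898234467112 axis dir 164.33032940239
lever n 0 dir nan valve nan axis dir 0.0h.py:29: RuntimeWarning: Mean of empty slice.
  d=w.mean(0); V=np.linalg.svd(w-d)[2][0]
  ret = um.true_divide(
```

```bash
python3 -m handwheel '[{"xyz":[0,0,0],"yaw":0},{"xyz":[-0.6,0,0],"yaw":0},{"xyz":[-0.7,0,0],"yaw":0},{"xyz":[-0.6,0,0],"yaw":0},{"xyz":[0,0,0],"yaw":0}]' 24; python3 -c "
from h import *
goto(.5534,-.1647,.14);f=eyes.grab_frame('wrist');redlever(f); P=cloud(f); hsv=cv2.cvtColor(f['color'],cv2.COLOR_RGB2HSV)
m=(abs(P[...,2]-.118)<.006)&(hsv[...,1]<60)&(np.hypot(P[...,0]-.5534,P[...,1]+.1647)<.06); print(m.sum())
"
```

```text
t: 8.5
position: [0.4751, -0.2827, 0.1425]
tool_rot: [1.381, 1.045, -1.386]
ft_force: [-0.4, -0.2, -0.5]
grip_width: 0.0241
t 8.5 pos [ 0.4751 -0.2827  0.1425] zang -104.4 tilt -0.9994 q6 62.3 F [-0.4 -0.2 -0.5] w 0.0241
rows units total [ 0.01  1.16 -3.34]
lever n 400 dir 163.68548887041896 valve 1.6042108495721614 axis dir 164.13880301630732
1915
```

```bash
python3 -m handwheel '[{"xyz":[0,0.3,-0.84],"yaw":0},{"xyz":[0,0.3,-0.84],"yaw":0},{"xyz":[0,0.3,-0.84],"yaw":0},{"xyz":[0,0.26,-0.82],"yaw":0},{"xyz":[0,0,0],"yaw":0}]' 30
cat >> h.py <<'E'
def bar(f=None,zt=.118,c=(.5534,-.1647)):
    f=f or eyes.grab_frame('wrist'); P=cloud(f); hsv=cv2.cvtColor(f['color'],cv2.COLOR_RGB2HSV)
    m=(abs(P[...,2]-zt)<.007)&(hsv[...,1]<60)&(hsv[...,2]>90)&(np.hypot(P[...,0]-c[0],P[...,1]-c[1])<.056)
    w=P[m][:,:2].astype(np.float32)*1000; print('bar n',m.sum(),'z',np.median(P[m][:,2]).round(4),'rect',np.round(cv2.minAreaRect(w)[0],1),np.round(cv2.minAreaRect(w)[1],1)); d=w-w.mean(0); V=np.linalg.svd(d,full_matrices=False)[2][0]; print(' mean',w.mean(0),'dir',np.degrees(np.arctan2(V[1],V[0]))%180)
    return f
E
python3 -c "
from h import *
goto(.5534,-.1647,.14);f=bar();save('b1.png',f)
bar(eyes.grab_frame('side'))"
```

```text
t: 9.05
position: [0.5504, -0.1588, 0.1292]
tool_rot: [1.381, 1.06, -1.394]
ft_force: [-0.5, 1.3, -0.2]
grip_width: 0.0298
t 9.05 pos [ 0.5504 -0.1588  0.1292] zang -104.4 tilt -0.9998 q6 77.7 F [-0.5  1.3 -0.2] w 0.0298
rows units total [-0.27  0.11  0.13]
bar n 1464 z 0.1174 rect [ 554.2 -165.8] [ 9.5 91.1]
 mean [ 557.1134  -166.53407] dir 166.29654
bar n 108 z 0.1158 rect [ 553.2 -161.2] [13.3 91. ]
 mean [ 551.72095 -161.05974] dir 166.28403
```

View pics/b1.png

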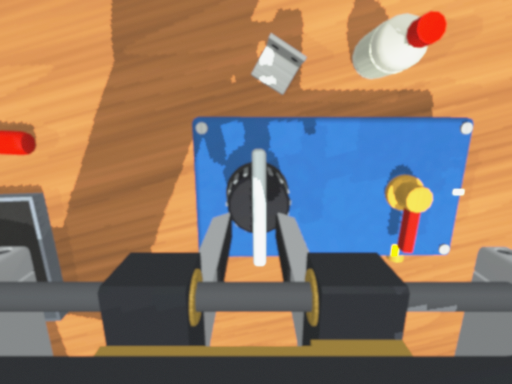

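```bash
python3 -m handwheel '[{"xyz":[0.1,0.12,0.15],"yaw":-0.1},{"xyz":[0.3,0,0],"yaw":0},{"xyz":[0.25,0,0],"yaw":0},{"xyz":[0,0,0],"yaw":0}]' 30; python3 -c "
from h import *
goto(.5537,-.1652,.097);tips()"
```

```text
t: 9.55
position: [0.55, -0.1723, 0.099]
tool_rot: [1.377, 1.064, -1.396]
ft_force: [1.0, -0.8, 0.5]
grip_width: 0.0294
t 9.55 pos [ 0.55   -0.1723  0.099 ] zang -104.2 tilt -0.9998 q6 76.5 F [ 1.  -0.8  0.5] w 0.0294
rows units total [ 0.05  0.05 -0.2 ]
t 9.55 pos [ 0.55   -0.1723  0.099 ] zang -104.2 tilt -0.9998 q6 76.5 F [ 1.  -0.8  0.5] w 0.0294
tip toolx [[-0.0016, 0.0201, 0.0395], [-0.0023, 0.0016, 0.0394]]
```

```bash
python3 -m handwheel '[{"xyz":[0.04,0.06,-0.19],"yaw":-0.1},{"xyz":[0,0,0],"yaw":0}]' 30; python3 -c "
from h import *
goto(.5537,-.1652,.097);"
python3 -m handwheel '[{"xyz":[0,0,0],"yaw":0},{"xyz":[0,0,0],"yaw":0},{"xyz":[0,0,0],"yaw":0}]' 6 20;python3 -c "
from h import *
goto(.5537,-.1652,.097);"
```

```text
t: 9.8
position: [0.5547, -0.1657, 0.0979]
tool_rot: [1.371, 1.068, -1.389]
ft_force: [-0.5, -0.2, 0.9]
grip_width: 0.0303
t 9.8 pos [ 0.5547 -0.1657  0.0979] zang -103.8 tilt -0.9998 q6 76.8 F [-0.5 -0.2  0.9] w 0.0303
rows units total [ 0.02 -0.03 -0.01]
t: 10.1
position: [0.5556, -0.1654, 0.0989]
tool_rot: [1.371, 1.067, -1.387]
ft_force: [0.9, 0.4, 1.2]
grip_width: 0.0098
t 10.1 pos [ 0.5556 -0.1654  0.0989] zang -103.7 tilt -0.9998 q6 76.8 F [0.9 0.4 1.2] w 0.0098
rows units total [ 0.05 -0.05  0.  ]
```

```bash
python3 -m handwheel '[{"xyz":[0,-0.03,0],"yaw":-1},{"xyz":[0,0,0],"yaw":-1},{"xyz":[0,0,0],"yaw":-1},{"xyz":[0,0,0],"yaw":-1}]';python3 -c "
from h import *
goto(.5537,-.1652,.0985);"; python3 -m handwheel '[{"xyz":[0,0,0],"yaw":-1},{"xyz":[0,0,0],"yaw":-1},{"xyz":[0,0,0],"yaw":-1},{"xyz":[0,0,0],"yaw":-1},{"xyz":[0,0,0],"yaw":-1},{"xyz":[0,0,0],"yaw":-1}]';python3 -c "
from h import *
goto(.5537,-.1652,.099);"
```

```text
t: 10.5
position: [0.5553, -0.1647, 0.0994]
tool_rot: [1.106, 1.246, -1.124]
ft_force: [0.3, -0.7, -0.4]
grip_width: 0.0099
t 10.5 pos [ 0.5553 -0.1647  0.0994] zang -83.0 tilt -0.9998 q6 56.0 F [ 0.3 -0.7 -0.4] w 0.0099
rows units total [ 0.02 -0.04  0.01]
t: 11.1
position: [0.5557, -0.1635, 0.0999]
tool_rot: [0.693, 1.438, -0.712]
ft_force: [0.8, 1.5, 0.1]
grip_width: 0.0101
t 11.1 pos [ 0.5557 -0.1635  0.0999] zang -51.7 tilt -0.9998 q6 24.7 F [0.8 1.5 0.1] w 0.0101
rows units total [ 0.02 -0.07  0.  ]
```

```bash
python3 -m handwheel '[{"xyz":[0,-0.02,0],"yaw":-1},{"xyz":[0,0,0],"yaw":-1},{"xyz":[0,0,0],"yaw":-1},{"xyz":[0,0,0],"yaw":-1},{"xyz":[0,0,0],"yaw":-1},{"xyz":[0,0,0],"yaw":-1},{"xyz":[0,0,0],"yaw":-1},{"xyz":[0,0,0],"yaw":-1}]' >/dev/null;python3 -c "
from h import *
goto(.5537,-.1652,.1);"; python3 -m handwheel '[{"xyz":[0,0,0],"yaw":-1},{"xyz":[0,0,0],"yaw":-1},{"xyz":[0,0,0],"yaw":-1},{"xyz":[0,0,0],"yaw":-1},{"xyz":[0,0,0],"yaw":-1},{"xyz":[0,0,0],"yaw":-1},{"xyz":[0,0,0],"yaw":-1},{"xyz":[0,0,0],"yaw":-1}]' >/dev/null;python3 -c "
from h import *
goto(.5537,-.1652,.102);"
```

```text
t 11.9 pos [ 0.5548 -0.162   0.1008] zang -10.0 tilt -0.9999 q6 -17.0 F [-0.8  1.   0.6] w 0.01
rows units total [ 0.02 -0.08 -0.01]
t 12.7 pos [ 0.5532 -0.1616  0.1018] zang 31.7 tilt -0.9999 q6 -58.7 F [-0.6 -0.1 -0.4] w 0.0098
rows units total [-0.   -0.08 -0.04]
```

```bash
python3 -m handwheel '[{"xyz":[0,-0.03,0],"yaw":-1},{"xyz":[0,-0.03,0],"yaw":-1},{"xyz":[0,0,0],"yaw":-1},{"xyz":[0,0,0],"yaw":-1},{"xyz":[0,0,0],"yaw":-1},{"xyz":[0,0,0],"yaw":-1},{"xyz":[0,0,0],"yaw":-1},{"xyz":[0,0,0],"yaw":-1}]' >/dev/null;python3 -c "
from h import *
goto(.5537,-.1652,.1);"; python3 -m handwheel '[{"xyz":[0,0,0],"yaw":-1},{"xyz":[0,0,0],"yaw":-1},{"xyz":[0,0,0],"yaw":-1},{"xyz":[0,0,0],"yaw":-1},{"xyz":[0,0,0],"yaw":-1},{"xyz":[0,0,0],"yaw":-1},{"xyz":[0,0,0],"yaw":-1},{"xyz":[0,0,0],"yaw":-1}]' >/dev/null;python3 -c "
from h import *
goto(.5537,-.1652,.102);"
```

```text
t 13.5 pos [ 0.5519 -0.1626  0.1024] zang 73.4 tilt -0.9999 q6 -100.6 F [-0.6 -0.6  0.8] w 0.01
rows units total [ 0.06 -0.06 -0.05]
t 14.3 pos [ 0.5515 -0.1641  0.1032] zang 115.2 tilt -0.9999 q6 -142.3 F [ 0.4 -0.1 -0.6] w 0.0099
rows units total [ 0.03 -0.04 -0.05]
```

```bash
python3 -m handwheel '[{"xyz":[0,0,0],"yaw":0},{"xyz":[0,0,0],"yaw":0},{"xyz":[-0.35,0,0],"yaw":0},{"xyz":[-0.35,0,0],"yaw":0},{"xyz":[0,0,0],"yaw":1},{"xyz":[0,0,0],"yaw":1},{"xyz":[0,0,0],"yaw":1},{"xyz":[0,0,0],"yaw":1}]' 32 >/dev/null;python3 -c "
from h import *
st();tips()"; python3 -m handwheel '[{"xyz":[0,0,0],"yaw":1},{"xyz":[0,0,0],"yaw":1},{"xyz":[0,0,0],"yaw":1},{"xyz":[0,0,0],"yaw":1},{"xyz":[0,0,0],"yaw":1},{"xyz":[0,0,0],"yaw":1},{"xyz":[0,0,0],"yaw":1},{"xyz":[0,0,0],"yaw":1}]' >/dev/null;python3 -c "
from h import *
goto(.5537,-.1652,.13);bar(zt=.122)"
```

```text
t 15.1 pos [ 0.5543 -0.1647  0.141 ] zang 94.0 tilt -0.9998 q6 -121.1 F [-0.5 -0.1  0.8] w 0.032
t 15.1 pos [ 0.5543 -0.1647  0.141 ] zang 94.0 tilt -0.9998 q6 -121.1 F [-0.5 -0.1  0.8] w 0.032
tip toolx [[0.0355, 0.0363, 0.0399], [0.0361, 0.0373, 0.039]]
t 15.95 pos [ 0.5581 -0.1662  0.1526] zang 52.8 tilt -0.9995 q6 -79.9 F [-0.6  0.5  0.4] w 0.0323
rows units total [ 0.56  0.12 -0.04]
bar n 1201 z 0.1213 rect [ 553.3 -164.7] [91.  10.6]
 mean [ 547.1301  -166.23288] dir 26.566677
```

```bash
python3 -m handwheel '[{"xyz":[0.03,0.02,0],"yaw":1},{"xyz":[0.03,0.02,0],"yaw":1},{"xyz":[0.03,0.02,0],"yaw":1},{"xyz":[0.03,0.02,0],"yaw":1},{"xyz":[0.03,0,0],"yaw":1},{"xyz":[0.03,0,0],"yaw":1},{"xyz":[0.03,0,0],"yaw":1},{"xyz":[0.03,0,0],"yaw":1}]' >/dev/null; python3 -m handwheel '[{"xyz":[0.03,0,0],"yaw":1},{"xyz":[0.03,0,0],"yaw":1},{"xyz":[0.03,0,0],"yaw":1},{"xyz":[0.03,0,0],"yaw":1},{"xyz":[0.03,0,0],"yaw":1},{"xyz":[0.03,0,0],"yaw":1},{"xyz":[0.03,0,0],"yaw":1},{"xyz":[0.03,0,0],"yaw":1}]' >/dev/null;python3 -c "
from h import *
goto(.5535,-.165,.13)"
```

```text
t 17.6 pos [ 0.5617 -0.1666  0.1501] zang -28.2 tilt -0.9988 q6 1.3 F [ 0.8 -0.3 -0.7] w 0.0322
rows units total [ 0.49 -0.06 -0.22]
```

```bash
python3 -m handwheel '[{"xyz":[0.03,0,0],"yaw":1},{"xyz":[0.03,0,0],"yaw":1},{"xyz":[0.03,0,0],"yaw":1},{"xyz":[0.03,0,0],"yaw":1},{"xyz":[0.03,0,0],"yaw":1},{"xyz":[0.03,0,0],"yaw":1},{"xyz":[0.03,0,0],"yaw":1},{"xyz":[0,0,0],"yaw":0}]' >/dev/null;python3 -c "
from h import *
goto(.5535,-.165,.102); s,M=st(); print(M.round(3)); bar(zt=.121)"
```

```text
t 18.4 pos [ 0.5644 -0.1679  0.1496] zang -63.5 tilt -0.9984 q6 36.6 F [-0.5 -0.4  0. ] w 0.032
rows units total [ 1.17 -0.24 -0.25]
t 18.4 pos [ 0.5644 -0.1679  0.1496] zang -63.5 tilt -0.9984 q6 36.6 F [-0.5 -0.4  0. ] w 0.032
[[ 0.043  0.894  0.445]
 [-0.037  0.447 -0.894]
 [-0.998  0.022  0.052]]
bar n 1264 z 0.1217 rect [ 554.5 -164.8] [91.4 10. ]
 mean [ 556.50287 -163.83006] dir 25.082642
```

```bash
python3 -m handwheel '[{"xyz":[0.3,-0.23,-0.23],"yaw":0.1},{"xyz":[0.3,0,0],"yaw":0},{"xyz":[0.2,0,0],"yaw":0},{"xyz":[0,0,0],"yaw":0}]' >/dev/null;python3 -c "
from h import *
goto(.5543,-.1655,.103)"
```

```text
t 18.85 pos [ 0.555  -0.1657  0.1178] zang -63.5 tilt -0.9982 q6 36.3 F [-0.2  0.3  1.1] w 0.032
rows units total [ 0.37 -0.02 -0.03]
```

```bash
python3 -m handwheel '[{"xyz":[0.2,-0.02,-0.03],"yaw":0},{"xyz":[0.16,0,0],"yaw":0},{"xyz":[0,0,0],"yaw":0}]' >/dev/null;python3 -c "
from h import *
goto(.5543,-.1655,.103)"; python3 -m handwheel '[{"xyz":[0,0,0],"yaw":0},{"xyz":[0,0,0],"yaw":0},{"xyz":[0,0,0],"yaw":0}]' 6 20 >/dev/null;python3 -c "
from h import *
goto(.5543,-.1655,.103)"; python3 -m handwheel '[{"xyz":[0,0,0],"yaw":-1},{"xyz":[0,0,0],"yaw":-1},{"xyz":[0,0,0],"yaw":-1},{"xyz":[0,0,0],"yaw":-1},{"xyz":[0,0,0],"yaw":-1},{"xyz":[0,0,0],"yaw":-1}]'  >/dev/null;python3 -c "
from h import *
goto(.5543,-.1655,.103)"
```

```text
t 19.15 pos [ 0.5553 -0.166   0.1026] zang -63.4 tilt -0.9981 q6 36.3 F [-0.4  0.5  0.1] w 0.0322
rows units total [-0.01 -0.02 -0.02]
t 19.45 pos [ 0.5555 -0.166   0.1027] zang -63.4 tilt -0.9981 q6 36.2 F [-2.2  2.3  0.7] w 0.0116
rows units total [-0.01 -0.02 -0.03]
t 20.05 pos [ 0.5549 -0.1635  0.1038] zang -32.2 tilt -0.9984 q6 5.1 F [ 0.3  0.8 -0.5] w 0.0099
rows units total [ 0.02 -0.05  0.01]
```

```bash
python3 -m handwheel '[{"xyz":[0,-0.02,0],"yaw":-1},{"xyz":[0,-0.02,0],"yaw":-1},{"xyz":[0,0,0],"yaw":-1},{"xyz":[0,0,0],"yaw":-1},{"xyz":[0,0,0],"yaw":-1},{"xyz":[0,0,0],"yaw":-1},{"xyz":[0,0,0],"yaw":-1},{"xyz":[0,0,0],"yaw":-1}]' >/dev/null;python3 -c "
from h import *
goto(.5537,-.1652,.104);"; python3 -m handwheel '[{"xyz":[0,-0.02,0],"yaw":-1},{"xyz":[0,-0.02,0],"yaw":-1},{"xyz":[0,0,0],"yaw":-1},{"xyz":[0,0,0],"yaw":-1},{"xyz":[0,0,0],"yaw":-1},{"xyz":[0,0,0],"yaw":-1},{"xyz":[0,0,0],"yaw":-1},{"xyz":[0,0,0],"yaw":-1}]' >/dev/null;python3 -c "
from h import *
goto(.5537,-.1652,.105);"
python3 -m handwheel '[{"xyz":[0,-0.02,0],"yaw":-1},{"xyz":[0,-0.02,0],"yaw":-1},{"xyz":[0,0,0],"yaw":-1},{"xyz":[0,0,0],"yaw":-1},{"xyz":[0,0,0],"yaw":-1},{"xyz":[0,0,0],"yaw":-1},{"xyz":[0,0,0],"yaw":-1},{"xyz":[0,0,0],"yaw":-1}]' >/dev/null;python3 -c "
from h import *
goto(.5537,-.1652,.105);"
```

```text
t 20.85 pos [ 0.5536 -0.1621  0.1049] zang 9.5 tilt -0.9986 q6 -36.8 F [-0.6 -0.2 -0.8] w 0.0099
rows units total [ 0.03 -0.07 -0.01]
t 21.65 pos [ 0.5524 -0.162   0.1055] zang 51.2 tilt -0.9989 q6 -78.7 F [-0.   0.1  0.2] w 0.0098
rows units total [ 0.02 -0.08 -0.04]
t 22.45 pos [ 0.5518 -0.1627  0.1062] zang 93.0 tilt -0.999 q6 -120.4 F [-1.1 -0.3 -0.7] w 0.0096
rows units total [ 0.03 -0.04 -0.06]
```

```bash
python3 -m handwheel '[{"xyz":[0,-0.02,0],"yaw":-1},{"xyz":[0,0,0],"yaw":-1},{"xyz":[0,0,0],"yaw":-1},{"xyz":[0,0,0],"yaw":-1},{"xyz":[0,0,0],"yaw":-1},{"xyz":[0,0,0],"yaw":0}]' >/dev/null;python3 -c "
from h import *
st()"; python3 -m handwheel '[{"xyz":[0,0,0],"yaw":0},{"xyz":[0,0,0],"yaw":0},{"xyz":[-0.3,0,0],"yaw":0},{"xyz":[-0.3,0,0],"yaw":0},{"xyz":[0.03,0,0],"yaw":1},{"xyz":[0.03,0,0],"yaw":1},{"xyz":[0.03,0,0],"yaw":1},{"xyz":[0.03,0,0],"yaw":1}]' 32 >/dev/null;python3 -c "
from h import *
st();bar(zt=.125)"; python3 -m handwheel '[{"xyz":[0.03,0,0],"yaw":1},{"xyz":[0.03,0,0],"yaw":1},{"xyz":[0.03,0,0],"yaw":1},{"xyz":[0.03,0,0],"yaw":1},{"xyz":[0.03,0,0],"yaw":1},{"xyz":[0.03,0,0],"yaw":1},{"xyz":[0.03,0,0],"yaw":1},{"xyz":[0.03,0,0],"yaw":1}]' >/dev/null;python3 -c "
from h import *
goto(.5537,-.1652,.13);bar(zt=.125)"
```

```text
t 23.05 pos [ 0.5517 -0.1631  0.1069] zang 119.1 tilt -0.9991 q6 -146.5 F [ 0.  -0.3 -0.9] w 0.0099
t 23.85 pos [ 0.5538 -0.1638  0.135 ] zang 97.9 tilt -0.9987 q6 -125.4 F [-0.3 -0.   0.9] w 0.0319
bar n 1586 z 0.125 rect [ 553. -165.] [90.9 10.3]
 mean [ 550.02673 -165.82372] dir 28.275963
t 24.7 pos [ 0.5578 -0.1657  0.1354] zang 56.8 tilt -0.998 q6 -84.2 F [-0.3 -0.2 -0.7] w 0.0318
rows units total [ 0.13  0.1  -0.05]
bar n 1307 z 0.125 rect [ 553.2 -164.3] [91.2  9.9]
 mean [ 542.42615 -169.00609] dir 28.656519
```

```bash
python3 -m handwheel '[{"xyz":[0.03,0.03,0],"yaw":1},{"xyz":[0.03,0.03,0],"yaw":1},{"xyz":[0.03,0.02,0],"yaw":1},{"xyz":[0.03,0.02,0],"yaw":1},{"xyz":[0.03,0,-0.02],"yaw":1},{"xyz":[0.03,0,-0.02],"yaw":1},{"xyz":[0.03,0,-0.02],"yaw":1},{"xyz":[0.03,0,-0.02],"yaw":1}]' >/dev/null; python3 -m handwheel '[{"xyz":[0.02,0,0],"yaw":1},{"xyz":[0.02,0,0],"yaw":1},{"xyz":[0.02,0,0],"yaw":1},{"xyz":[0.02,0,0],"yaw":1},{"xyz":[0.02,0,0],"yaw":1},{"xyz":[0.02,0,0],"yaw":1},{"xyz":[0.02,0,0],"yaw":1},{"xyz":[0.02,0,0],"yaw":1}]' >/dev/null; python3 -c "
from h import *
goto(.5537,-.1652,.13)";python3 -m handwheel '[{"xyz":[0.02,0,0],"yaw":1},{"xyz":[0.02,0,0],"yaw":1},{"xyz":[0.02,0,0],"yaw":1},{"xyz":[0.02,0,0],"yaw":1},{"xyz":[0.02,0,0],"yaw":1},{"xyz":[0.02,0,0],"yaw":1},{"xyz":[0.02,0,0],"yaw":1},{"xyz":[0,0,0],"yaw":0}]' >/dev/null;python3 -c "
from h import *
s,M=st(); c=np.array([.5535,-.165]); T=c+.015*M[:2,0]; print(T); goto(*T,.107); bar(zt=.125)"
```

```text
t 26.35 pos [ 0.5579 -0.1676  0.1345] zang -24.0 tilt -0.9967 q6 -3.5 F [-0.8  0.5  0.7] w 0.032
rows units total [ 0.1   0.01 -0.13]
t 27.15 pos [ 0.5607 -0.1689  0.1365] zang -59.3 tilt -0.996 q6 31.7 F [-0.  -0.9  0.3] w 0.0321
[ 0.55464105 -0.16570721]
t 27.15 pos [ 0.5607 -0.1689  0.1365] zang -59.3 tilt -0.996 q6 31.7 F [-0.  -0.9  0.3] w 0.0321
rows units total [ 0.72 -0.12 -0.2 ]
bar n 1489 z 0.1252 rect [ 554.1 -164.9] [91.5 10. ]
 mean [ 556.782   -163.24191] dir 28.264954
```

```bash
python3 -m handwheel '[{"xyz":[0.2,-0.12,-0.2],"yaw":0.5},{"xyz":[0.25,0,0],"yaw":0},{"xyz":[0.2,0,0],"yaw":0},{"xyz":[0,0,0],"yaw":0}]' >/dev/null;python3 -c "
from h import *
s,M=st(); c=np.array([.5535,-.165]); T=c+.015*M[:2,0]; goto(*T,.107)"
```

```text
t 27.6 pos [ 0.5557 -0.1665  0.1104] zang -61.2 tilt -0.9957 q6 33.7 F [-0.6  0.1 -0.5] w 0.0316
t 27.6 pos [ 0.5557 -0.1665  0.1104] zang -61.2 tilt -0.9957 q6 33.7 F [-0.6  0.1 -0.5] w 0.0316
rows units total [ 0.08 -0.02 -0.03]
```

```bash
python3 -m handwheel '[{"xyz":[0.04,-0.02,-0.03],"yaw":0},{"xyz":[0,0,0],"yaw":0},{"xyz":[0,0,0],"yaw":0},{"xyz":[0,0,0],"yaw":0}]' 6 20 >/dev/null;python3 -c "
from h import *
st()"; python3 -m handwheel '[{"xyz":[0,0,0],"yaw":-1},{"xyz":[0,0,0],"yaw":-1},{"xyz":[0,0,0],"yaw":-1},{"xyz":[0,0,0],"yaw":-1},{"xyz":[0,0,0],"yaw":-1},{"xyz":[0,0,0],"yaw":-1},{"xyz":[0,0,0],"yaw":-1},{"xyz":[0,0,0],"yaw":-1}]'  >/dev/null;python3 -c "
from h import *
goto(.5543,-.1655,.109)"; python3 -m handwheel '[{"xyz":[0,-0.02,0],"yaw":-1},{"xyz":[0,-0.02,0],"yaw":-1},{"xyz":[0,0,0],"yaw":-1},{"xyz":[0,0,0],"yaw":-1},{"xyz":[0,0,0],"yaw":-1},{"xyz":[0,0,0],"yaw":-1},{"xyz":[0,0,0],"yaw":-1},{"xyz":[0,0,0],"yaw":-1}]' >/dev/null;python3 -c "
from h import *
goto(.5537,-.1652,.109);"
```

```text
t 28.0 pos [ 0.5546 -0.1657  0.1086] zang -61.1 tilt -0.9958 q6 33.5 F [-1.5  1.8  0.1] w 0.0101
t 28.8 pos [ 0.5548 -0.1634  0.1098] zang -19.3 tilt -0.996 q6 -8.2 F [-1.1  0.4  1.6] w 0.0099
rows units total [ 0.02 -0.05  0.  ]
t 29.6 pos [ 0.553  -0.1627  0.1107] zang 22.5 tilt -0.9965 q6 -50.1 F [-0.7 -0.9 -0.3] w 0.0101
rows units total [ 0.05 -0.06 -0.01]
```

```bash
python3 -m handwheel '[{"xyz":[0,-0.02,0],"yaw":-1},{"xyz":[0,-0.02,0],"yaw":-1},{"xyz":[0,0,0],"yaw":-1},{"xyz":[0,0,0],"yaw":-1},{"xyz":[0,0,0],"yaw":-1},{"xyz":[0,0,0],"yaw":-1},{"xyz":[0,0,0],"yaw":-1},{"xyz":[0,0,0],"yaw":-1}]' >/dev/null;python3 -c "
from h import *
goto(.5537,-.1652,.109);"
python3 -m handwheel '[{"xyz":[0,-0.02,0],"yaw":-1},{"xyz":[0,0,0],"yaw":-1},{"xyz":[0,0,0],"yaw":-1},{"xyz":[0,0,0],"yaw":-1},{"xyz":[0,0,0],"yaw":-1},{"xyz":[0,0,0],"yaw":-1},{"xyz":[0,0,0],"yaw":-1},{"xyz":[0,0,0],"yaw":-1}]' >/dev/null;python3 -c "
from h import *
goto(.5537,-.1652,.109);"
python3 -m handwheel '[{"xyz":[0,0,0],"yaw":-1},{"xyz":[0,0,0],"yaw":-1},{"xyz":[0,0,0],"yaw":0},{"xyz":[0,0,0],"yaw":0}]' >/dev/null;python3 -c "
from h import *
s,M=goto(.5537,-.1652,.109) or st();print(M.round(3));"
```

```text
t 30.4 pos [ 0.553  -0.1633  0.1119] zang 64.1 tilt -0.9967 q6 -92.0 F [-0.2  0.4  0.1] w 0.01
rows units total [ 0.07 -0.03 -0.03]
t 31.2 pos [ 0.5529 -0.1628  0.1127] zang 105.8 tilt -0.997 q6 -133.7 F [-0.5  0.5 -0.6] w 0.0097
rows units total [ 0.1   0.   -0.06]
t 31.6 pos [ 0.5527 -0.1625  0.1128] zang 116.2 tilt -0.997 q6 -144.1 F [ 0.2  0.4 -1.2] w 0.0097
rows units total [ 0.1   0.01 -0.06]
t 31.6 pos [ 0.5527 -0.1625  0.1128] zang 116.2 tilt -0.997 q6 -144.1 F [ 0.2  0.4 -1.2] w 0.0097
[[ 0.07  -0.895 -0.441]
 [-0.033 -0.444  0.896]
 [-0.997 -0.048 -0.061]]
```

```bash
python3 -m handwheel '[{"xyz":[0,0,0],"yaw":0},{"xyz":[0,0,0],"yaw":0},{"xyz":[-0.35,0,0],"yaw":0},{"xyz":[-0.35,0,0],"yaw":0},{"xyz":[0.03,0,0],"yaw":1},{"xyz":[0.03,0,0],"yaw":1},{"xyz":[0.03,0,0],"yaw":1},{"xyz":[0.03,0,0],"yaw":1}]' 32 >/dev/null;python3 -c "
from h import *
st();bar(zt=.129)"; python3 -m handwheel '[{"xyz":[0.03,0,0],"yaw":1},{"xyz":[0.03,0,0],"yaw":1},{"xyz":[0.03,0.02,0],"yaw":1},{"xyz":[0.03,0.02,0],"yaw":1},{"xyz":[0.03,0.02,0],"yaw":1},{"xyz":[0.03,0.02,0],"yaw":1},{"xyz":[0.03,0.02,0],"yaw":1},{"xyz":[0.03,0.02,0],"yaw":1}]' >/dev/null;python3 -c "
from h import *
goto(.5537,-.1652,.14)"; python3 -m handwheel '[{"xyz":[0.03,0.03,0],"yaw":1},{"xyz":[0.03,0.03,0],"yaw":1},{"xyz":[0.03,0.02,0],"yaw":1},{"xyz":[0.03,0.02,0],"yaw":1},{"xyz":[0.03,0,-0.02],"yaw":1},{"xyz":[0.03,0,-0.02],"yaw":1},{"xyz":[0.03,0,-0.02],"yaw":1},{"xyz":[0.03,0,-0.02],"yaw":1}]' >/dev/null; python3 -c "
from h import *
goto(.5537,-.1652,.14);bar(zt=.129)"
```

```text
t 32.4 pos [ 0.5542 -0.1635  0.1464] zang 95.2 tilt -0.9961 q6 -123.1 F [ 0.2 -0.4 -0.5] w 0.0318
bar n 1473 z 0.1285 rect [ 552.4 -165. ] [90.8 10.3]
 mean [ 549.34375 -165.70656] dir 25.829504
t 33.25 pos [ 0.5542 -0.1643  0.1482] zang 54.3 tilt -0.9947 q6 -82.1 F [ 0.5 -0.5 -0.6] w 0.0317
rows units total [ 0.2   0.02 -0.03]
t 34.05 pos [ 0.5526 -0.1651  0.1493] zang 13.5 tilt -0.9932 q6 -41.3 F [-0.1  0.9 -0.1] w 0.0318
rows units total [0.23 0.01 0.01]
bar n 1404 z 0.1283 rect [ 553.  -164.3] [91.4 10.3]
 mean [ 554.66327 -162.0776 ] dir 25.108032
```

```bash
python3 -m handwheel '[{"xyz":[0.03,0,-0.02],"yaw":1},{"xyz":[0.03,0,-0.02],"yaw":1},{"xyz":[0.03,0,-0.02],"yaw":1},{"xyz":[0.03,0,-0.02],"yaw":1},{"xyz":[0.03,0,-0.02],"yaw":1},{"xyz":[0.03,0,-0.02],"yaw":1},{"xyz":[0.03,0,-0.02],"yaw":1},{"xyz":[0.03,0,-0.02],"yaw":1}]' >/dev/null;python3 -c "
from h import *
st()"; python3 -m handwheel '[{"xyz":[0.03,0,-0.02],"yaw":1},{"xyz":[0.03,0,-0.02],"yaw":1},{"xyz":[0.03,0,-0.02],"yaw":1},{"xyz":[0.03,0,-0.02],"yaw":1},{"xyz":[0.03,0,-0.02],"yaw":1},{"xyz":[0.03,0,-0.02],"yaw":1},{"xyz":[0.03,0,-0.02],"yaw":1},{"xyz":[0,0,0],"yaw":0}]' >/dev/null;python3 -c "
from h import *
s,M=st(); c=np.array([.5535,-.165]); T=c+.015*M[:2,0]; print(T,M.round(3)); goto(*T,.114); f=bar(zt=.129)
f=eyes.grab_frame('side');save('s2.png',f,(200,0,400,200),2.5); print(r.get_state()['joint_positions'])"
```

```text
t 34.9 pos [ 0.5501 -0.1666  0.1483] zang -27.2 tilt -0.9919 q6 -1.1 F [-1.  -0.7 -0. ] w 0.0318
t 35.7 pos [ 0.5495 -0.1646  0.148 ] zang -62.6 tilt -0.9905 q6 34.2 F [0.9 0.3 0.3] w 0.0321
[ 0.55533226 -0.16593852] [[ 0.122  0.881  0.457]
 [-0.063  0.467 -0.882]
 [-0.991  0.079  0.112]]
t 35.7 pos [ 0.5495 -0.1646  0.148 ] zang -62.6 tilt -0.9905 q6 34.2 F [0.9 0.3 0.3] w 0.0321
rows units total [0.86 0.05 0.  ]
bar n 1429 z 0.1286 rect [ 553.7 -164.9] [90.6 10.2]
 mean [ 555.299   -163.57584] dir 25.816544
[-0.48980483  0.03358342  1.89689076  0.00251586  1.07307584  0.59649915]
```

View pics/s2.png

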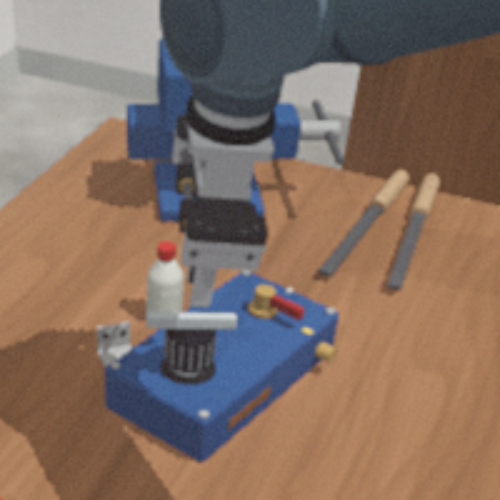

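```bash
python3 -m handwheel '[{"xyz":[0.2,0.05,0],"yaw":0.3},{"xyz":[0.25,0,0],"yaw":0},{"xyz":[0.15,0,0],"yaw":0},{"xyz":[0,0,0],"yaw":0}]' >/dev/null;python3 -c "
from h import *
s,M=st(); c=np.array([.5535,-.165]); T=c+.015*M[:2,0]; goto(*T,.115)"
```

```text
t 36.2 pos [ 0.5547 -0.1653  0.1227] zang -63.9 tilt -0.9905 q6 35.7 F [-0.2 -0.1 -0.4] w 0.032
t 36.2 pos [ 0.5547 -0.1653  0.1227] zang -63.9 tilt -0.9905 q6 35.7 F [-0.2 -0.1 -0.4] w 0.032
rows units total [ 0.19 -0.01 -0.  ]
```

```bash
python3 -m handwheel '[{"xyz":[0.16,-0.01,0],"yaw":0},{"xyz":[0,0,0],"yaw":0},{"xyz":[0,0,0],"yaw":0},{"xyz":[0,0,0],"yaw":0}]' 6 18 >/dev/null;python3 -c "
from h import *
st()"; python3 -m handwheel '[{"xyz":[0,0,0],"yaw":-1},{"xyz":[0,0,0],"yaw":-1},{"xyz":[0,0,0],"yaw":-1},{"xyz":[0,0,0],"yaw":-1},{"xyz":[0,0,0],"yaw":-1},{"xyz":[0,0,0],"yaw":-1},{"xyz":[0,0,0],"yaw":-1},{"xyz":[0,0,0],"yaw":-1}]'  >/dev/null;python3 -c "
from h import *
goto(.5543,-.1655,.115)"; python3 -m handwheel '[{"xyz":[-0.03,0,0],"yaw":-1},{"xyz":[-0.03,0,0],"yaw":-1},{"xyz":[-0.03,0,0],"yaw":-0.3}]' >/dev/null;python3 -c "
from h import *
goto(.5543,-.1655,.115)"
```

```text
t 36.6 pos [ 0.5548 -0.1656  0.115 ] zang -63.9 tilt -0.9908 q6 35.7 F [-0.   1.1 -0.2] w 0.0099
t 37.4 pos [ 0.5552 -0.1623  0.1167] zang -22.1 tilt -0.991 q6 -6.0 F [0.3 1.4 0.8] w 0.0099
rows units total [ 0.04 -0.08  0.  ]
t 37.7 pos [ 0.5532 -0.1607  0.1174] zang -10.0 tilt -0.9915 q6 -18.0 F [  5.4  -1.5 -11.1] w 0.01
rows units total [ 0.07 -0.11  0.04]
```

```bash
python3 -m handwheel '[{"xyz":[0,-0.03,0],"yaw":-1},{"xyz":[0,-0.03,0],"yaw":-1},{"xyz":[0,-0.02,0],"yaw":-1},{"xyz":[0,0,0],"yaw":-1},{"xyz":[0,0,0],"yaw":-1},{"xyz":[0,0,0],"yaw":-1}]'  >/dev/null;python3 -c "
from h import *
goto(.5543,-.1655,.115)"; python3 -m handwheel '[{"xyz":[0,-0.02,0],"yaw":-1},{"xyz":[0,-0.02,0],"yaw":-1},{"xyz":[0,-0.02,0],"yaw":-1},{"xyz":[0,0,0],"yaw":-1},{"xyz":[0,0,0],"yaw":-1},{"xyz":[-0.03,0,0],"yaw":-1},{"xyz":[-0.03,0,0],"yaw":0}]' >/dev/null;python3 -c "
from h import *
goto(.5543,-.1655,.115)"
```

```text
t 38.3 pos [ 0.5524 -0.162   0.118 ] zang 20.9 tilt -0.9919 q6 -49.2 F [ 0.1  1.3 -1.9] w 0.0101
rows units total [ 0.08 -0.09  0.01]
t 39.0 pos [ 0.5501 -0.1611  0.1194] zang 51.7 tilt -0.9931 q6 -80.2 F [  3.6   0.2 -11.5] w 0.0101
rows units total [ 0.12 -0.14 -0.03]
```

```bash
python3 -m handwheel '[{"xyz":[0,-0.04,0],"yaw":-1},{"xyz":[0,-0.03,0],"yaw":-1},{"xyz":[0,-0.02,0],"yaw":-1},{"xyz":[0,-0.02,0],"yaw":-1},{"xyz":[0,0,0],"yaw":-1},{"xyz":[-0.03,0,0],"yaw":-1},{"xyz":[-0.03,0,0],"yaw":0}]'  >/dev/null;python3 -c "
from h import *
goto(.5543,-.1655,.115)"; python3 -m handwheel '[{"xyz":[0,-0.02,0],"yaw":-1},{"xyz":[0,-0.02,0],"yaw":-1},{"xyz":[0,-0.02,0],"yaw":-1},{"xyz":[0,0,0],"yaw":-1},{"xyz":[-0.03,0,0],"yaw":-1},{"xyz":[-0.03,0,0],"yaw":0}]' >/dev/null;python3 -c "
from h import *
goto(.5543,-.1655,.115)"
```

```text
t 39.7 pos [ 0.5506 -0.1618  0.1217] zang 81.7 tilt -0.9941 q6 -110.3 F [ 0.4  1.1 -1.3] w 0.0095
rows units total [ 0.18 -0.09 -0.07]
t 40.3 pos [ 0.5506 -0.1614  0.1248] zang 106.3 tilt -0.9948 q6 -134.9 F [ 0.1 -1.1 -2.7] w 0.0097
rows units total [ 0.26 -0.04 -0.11]
```

```bash
python3 -m handwheel '[{"xyz":[-0.08,0,0],"yaw":0},{"xyz":[-0.08,0,0],"yaw":0},{"xyz":[-0.08,0,0],"yaw":0}]' - 30 >/dev/null;python3 -c "
from h import *
goto(.5543,-.1655,.115)"
```

```text
t 40.6 pos [ 0.5499 -0.1613  0.1355] zang 105.8 tilt -0.9947 q6 -134.4 F [-0.9 -0.4 -2.1] w 0.0097
rows units total [ 0.52 -0.03 -0.1 ]
```

```bash
python3 -c "
from h import *
s,M=st();print(M[2].round(3), (M.T@[0,0,.04]/.04).round(3))"; python3 -m handwheel '[{"xyz":[-0.3,-0.02,-0.03],"yaw":0},{"xyz":[-0.4,-0.03,-0.04],"yaw":0},{"xyz":[-0.5,-0.03,-0.04],"yaw":0},{"xyz":[-0.4,-0.03,-0.04],"yaw":0},{"xyz":[0,0,0],"yaw":0}]'>/dev/null; python3 -c "
from h import *
goto(.541,.17,.19)
f=eyes.grab_frame('side');save('s3.png',f,(200,0,400,200),2.5);print(r.get_state()['joint_positions'])"
```

```text
t 40.6 pos [ 0.5499 -0.1613  0.1355] zang 105.8 tilt -0.9947 q6 -134.4 F [-0.9 -0.4 -2.1] w 0.0097
[-0.995 -0.083 -0.061] [-0.995 -0.083 -0.061]
t 41.1 pos [ 0.5502 -0.1641  0.2067] zang 105.6 tilt -0.9943 q6 -134.3 F [-0.4 -0.3 -0.7] w 0.0094
rows units total [ 0.08 -2.02  8.12]
[-0.49437091 -0.00736821  1.82661071  0.01513174  1.21869759 -2.34405596]
```

View pics/s3.png

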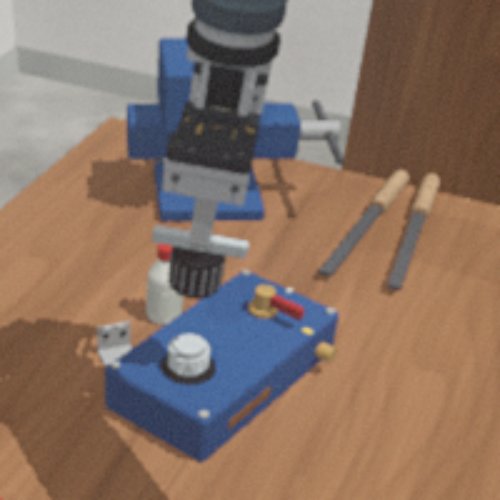

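```bash
python3 -m handwheel '[{"xyz":[0,-0.1,0.4],"yaw":0},{"xyz":[0,-0.17,0.7],"yaw":0},{"xyz":[0,-0.17,0.7],"yaw":0},{"xyz":[0,-0.17,0.7],"yaw":0},{"xyz":[0,-0.17,0.7],"yaw":0},{"xyz":[0,-0.17,0.7],"yaw":0},{"xyz":[0,-0.17,0.7],"yaw":0}]'>/dev/null; python3 -c "
from h import *
goto(.541,.17,.19)"; python3 -m handwheel '[{"xyz":[0,-0.2,0.7],"yaw":0},{"xyz":[0,-0.2,0.7],"yaw":0},{"xyz":[0,-0.2,0.7],"yaw":0},{"xyz":[0,-0.2,0.6],"yaw":0},{"xyz":[0,0,0],"yaw":0}]'>/dev/null; python3 -c "
from h import *
s,M=goto(.541,.17,.16) or st(); print(M.round(3))"
```

```text
t 41.85 pos [0.5378 0.0363 0.19  ] zang 105.2 tilt -0.9958 q6 -112.5 F [ 0.2  0.1 -2.3] w 0.0096
rows units total [-0.1  -0.97  3.2 ]
t 42.35 pos [0.5321 0.1615 0.1796] zang 105.6 tilt -0.9968 q6 -98.6 F [ 0.1 -0.6 -1. ] w 0.0098
rows units total [ 0.5  -0.24  0.17]
t 42.35 pos [0.5321 0.1615 0.1796] zang 105.6 tilt -0.9968 q6 -98.6 F [ 0.1 -0.6 -1. ] w 0.0098
[[ 0.074 -0.961 -0.268]
 [-0.029 -0.271  0.962]
 [-0.997 -0.064 -0.048]]
```

```bash
python3 -m handwheel '[{"xyz":[0.05,-0.12,0.1],"yaw":-1},{"xyz":[0.05,-0.12,0.08],"yaw":-1},{"xyz":[0.05,0,0],"yaw":-1},{"xyz":[0.05,0,0],"yaw":-1},{"xyz":[0.05,0,0],"yaw":-1},{"xyz":[0.05,0,0],"yaw":-1},{"xyz":[0.05,0,0],"yaw":-1},{"xyz":[0.05,0,0],"yaw":-1}]'>/dev/null; python3 -c "
from h import *
s,M=goto(.541,.17,.1) or st(); print(M[2].round(3))
for n in ('side','top'):
  f=eyes.grab_frame(n);P=cloud(f);hsv=cv2.cvtColor(f['color'],cv2.COLOR_RGB2HSV)
  for name,m in (('bar',(hsv[...,1]<70)&(hsv[...,2]>120)),('cap',hsv[...,2]<75)):
    m=m&(np.hypot(P[...,0]-s['position'][0],P[...,1]-s['position'][1])<.06)&(P[...,2]>.05)&(P[...,2]<s['position'][2]+.01)
    if m.sum()>5: print(n,name,m.sum(),'z',np.percentile(P[m][:,2],[1,50,99]).round(4)); Q=P[m]; A=np.c_[Q[:,:2]-Q[:,:2].mean(0),np.ones(len(Q))]; 
    if m.sum()>5 and name=='bar': print(' slope',np.linalg.lstsq(A,Q[:,2],rcond=None)[0].round(3),Q.mean(0).round(4))
"
```

```text
t 43.15 pos [0.5317 0.1714 0.1549] zang 147.3 tilt -0.9977 q6 -139.1 F [-0.8  0.4 -2.1] w 0.0092
rows units total [ 1.38 -0.09 -0.12]
t 43.15 pos [0.5317 0.1714 0.1549] zang 147.3 tilt -0.9977 q6 -139.1 F [-0.8  0.4 -2.1] w 0.0092
[-0.998 -0.005 -0.067]
side bar 67 z [0.153  0.16   0.1648]
 slope [-0.176  0.165  0.16 ] [0.5421 0.1959 0.16  ]
side cap 393 z [0.1114 0.1462 0.1534]
top cap 55 z [0.1159 0.1477 0.1625]
```

```bash
python3 -m handwheel '[{"xyz":[0.3,-0.06,-0.06],"yaw":0},{"xyz":[0.4,-0.03,-0.04],"yaw":0},{"xyz":[0.4,0,-0.03],"yaw":0},{"xyz":[0.4,0,-0.03],"yaw":0},{"xyz":[0.4,0,-0.03],"yaw":0},{"xyz":[0.2,0,0],"yaw":0},{"xyz":[0,0,0],"yaw":0}]'>/dev/null; python3 -c "
from h import *
s,M=goto(.541,.17,.048) or st(); print(M[2].round(3))"
```

```text
t 43.95 pos [0.5435 0.1666 0.0632] zang 146.4 tilt -0.998 q6 -138.3 F [-0.9  0.6 -1.9] w 0.0097
rows units total [ 0.37 -0.04  0.12]
t 43.95 pos [0.5435 0.1666 0.0632] zang 146.4 tilt -0.998 q6 -138.3 F [-0.9  0.6 -1.9] w 0.0097
[-0.998 -0.003 -0.063]
```

```bash
python3 -m handwheel '[{"xyz":[0.15,0,0.01],"yaw":0},{"xyz":[0.12,0,0.01],"yaw":0},{"xyz":[0,0,0],"yaw":0}]'>/dev/null; python3 -c "
from h import *
goto(.541,.17,.048)"; python3 -m handwheel '[{"xyz":[0.04,0,0],"yaw":0},{"xyz":[0.03,0,0],"yaw":0}]' - 12 >/dev/null; python3 -c "
from h import *
goto(.541,.17,.048)"
```

```text
t 44.25 pos [0.5441 0.1669 0.0524] zang 146.3 tilt -0.9979 q6 -138.2 F [ 0.5  0.6 -1.7] w 0.0096
rows units total [ 0.1  -0.02  0.11]
t 44.45 pos [0.545  0.167  0.0504] zang 146.3 tilt -0.9978 q6 -138.1 F [ 0.3 -0.3 -2.3] w 0.0098
rows units total [ 0.05 -0.01  0.13]
```

```bash
for i in 1; do :; done; python3 -m handwheel '[{"xyz":[0.04,0,0],"yaw":0},{"xyz":[0.04,0,0],"yaw":0}]' >/dev/null; python3 -c "
from h import *
st()"; python3 -m handwheel '[{"xyz":[0.04,0,0],"yaw":0}]' >/dev/null; python3 -c "
from h import *
st()"
```

```text
t 44.65 pos [0.5458 0.167  0.0478] zang 146.3 tilt -0.9977 q6 -138.1 F [0.3 0.1 2.3] w 0.0097
t 44.75 pos [0.547  0.1667 0.0472] zang 146.3 tilt -0.9975 q6 -138.1 F [-0.9 -2.7  5.7] w 0.0098
```

```bash
python3 -m handwheel '[{"xyz":[0.04,0,0],"yaw":0},{"xyz":[0.03,0,0],"yaw":0}]' - 4 >/dev/null; python3 -c "
from h import *
st()"; python3 -m handwheel '[{"xyz":[0,0,0],"yaw":0},{"xyz":[0,0,0],"yaw":0}]' 16 >/dev/null; python3 -m handwheel '[{"xyz":[0,0,0],"yaw":0},{"xyz":[0,0,0],"yaw":0}]' 32 >/dev/null; python3 -c "
from h import *
s,M=st()
f=eyes.grab_frame('side');save('s4.png',f,(80,160,300,320),2.5)"
```

```text
t 44.95 pos [0.549  0.1664 0.0459] zang 146.3 tilt -0.9973 q6 -138.1 F [-0.3 -1.1  2.9] w 0.0102
t 45.35 pos [0.5481 0.1668 0.045 ] zang 146.3 tilt -0.9975 q6 -138.1 F [-0.  -0.6  0.7] w 0.0285
```

View pics/s4.png

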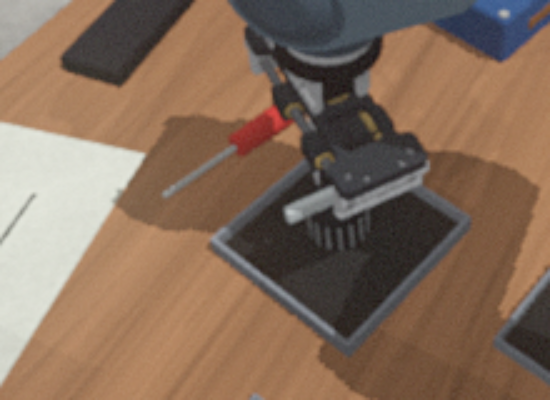

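```bash
python3 -m handwheel '[{"xyz":[0,0,0],"yaw":0},{"xyz":[-0.15,0,0],"yaw":0},{"xyz":[-0.3,0,0],"yaw":0},{"xyz":[-0.6,0,0],"yaw":0},{"xyz":[-0.8,0,0],"yaw":0},{"xyz":[-0.8,0,0],"yaw":0},{"xyz":[-0.8,0,0],"yaw":0},{"xyz":[0,0,0],"yaw":0}]' 36 >/dev/null; python3 -c "
from h import *
s,M=st()
f=eyes.grab_frame('wrist');save('w9.png',f,s=1.2);bar(f,.061,(.5435,.167));redlever(eyes.grab_frame('top'))
P=cloud(f);hsv=cv2.cvtColor(f['color'],cv2.COLOR_RGB2HSV);m=(abs(P[...,2]-.061)<.008)&(hsv[...,1]<60)&(hsv[...,2]>90)&(np.hypot(P[...,0]-.5435,P[...,1]-.167)<.056)
Q=P[m];print('slopes',np.linalg.lstsq(np.c_[Q[:,:2],np.ones(len(Q))],Q[:,2],rcond=None)[0].round(3))"
```

```text
t 46.2 pos [0.5385 0.1716 0.1924] zang 146.3 tilt -0.9974 q6 -138.3 F [1.2 0.3 0.4] w 0.0365
bar n 614 z 0.0594 rect [548.2 164.2] [90.   9.6]
 mean [546.46094 162.59407] dir 56.77741
lever n 77 dir 161.17279276333042 valve 1.6480656697429006 axis dir 162.89906643580215
slopes [ 0.025 -0.01   0.047]
```

View pics/w9.png

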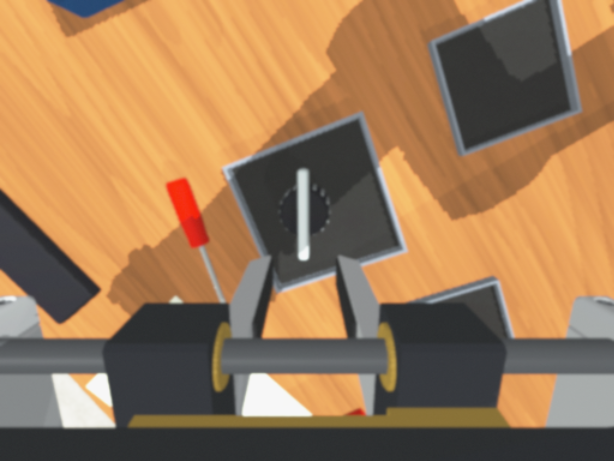

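```bash
python3 -c "
from h import *
for n in ('top','side'):
  f=eyes.grab_frame(n);P=cloud(f);hsv=cv2.cvtColor(f['color'],cv2.COLOR_RGB2HSV);h,s,v=[hsv[...,i] for i in range(3)]
  near=np.hypot(P[...,0]-.5181,P[...,1]+.3005)<.075
  def c(m,z):
    V,U=np.nonzero(m&near); return np.array([ray(f,a,b,z)[:2] for a,b in zip(U,V)]).mean(0),len(U)
  hub,k=c((h>12)&(h<35)&(s>120)&(P[...,2]>.083)&(P[...,2]<.095),.088)
  mk,k2=c((h>20)&(h<35)&(s>120)&(abs(P[...,2]-.06)<.006),.06)
  lv,k3=c(((h<8)|(h>172))&(s>140)&(P[...,2]>.08),.086)
  A=lambda d:np.degrees(np.arctan2(d[1],d[0]))
  print(n,hub,k,mk,k2,lv,k3,'mark dir',A(mk-hub),A(mk-[.5181,-.3005]),'lever dir',A(lv-hub),A(lv-[.5181,-.3005]))
"
```

```text
top [ 0.51780863 -0.29994606] 75 [ 0.46798699 -0.28682345] 15 [ 0.48893802 -0.29110662] 69 mark dir 165.24390613079703 164.73491822799727 lever dir 162.97674534072638 162.14569864140213
side [ 0.51996079 -0.28925005] 5 [ 0.45934597 -0.28282574] 2 [ 0.48540655 -0.28343414] 31 mark dir 173.95004502240877 163.25777682417512 lever dir 170.44594376164528 152.4356048993987
```

```bash
python3 -c "
from h import *
st();print(order.finish_job())"
```

```text
t 46.4 pos [0.5346 0.1709 0.1844] zang 146.3 tilt -0.9981 q6 -138.3 F [ 0.2  0.1 -0.6] w 0.036
the job is handed in; nothing more can be done
None
```

The job is handed in at about 46.4 s of the 72 s allowed. By my last checks the lever is on the mark and the cap stands in the large tray. No verdict was reported.

- **Vent lever:** I swung it to the yellow mark first, with the cap still screwed on. The top view puts the lever 2–4° from the mark (joint about 1.6 rad), inside the 0.17 rad (9.7°) tolerance. The side view agreed on the lever-to-mark gap when measured from its own hub (3.5°). It read about 11° from my estimated axis, but that view had only a few pixels, so I did not trust it.
- **Cap:** I unscrewed it in four pinched strokes, about 2.1 turns, and tested with gentle pulls. Vertical pull stayed under 12 N until the thread let go.
- **Placing:** I lifted the cap clear and set it down under light contact (about 6 N). After release the bar top was at 0.059 m. The cap was about 9 mm from the tray centre, and its bar sloped about 0.03 rad. The gripper is well above it and touching nothing.
- **Other parts:** the bracket, bottle and screwdriver were not touched in any view I took, but I did not measure their positions at the end.

Two things did not match the description or drifted:
- **Fingertips:** the cameras showed them about 9 mm behind the reported TCP, not 25 mm ahead of it. My first two lever pushes passed over the lever because of this, and I corrected for it afterwards.
- **Tool tilt:** it grew to about 8° while turning the gripper back between strokes, and was down to about 4° when I set the cap down.

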